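# Serve a round of shot cups down the rail with a push stick

## Task

At the gallery's drinks table, clear the candle jar out of the sled's track, setting it upright in the middle of its cork coaster, and stand every shot cup upright on the wooden serving sled, which waits near the start of the guide rail. Then pick up the push stick and, moving the sled with the stick only (never with the gripper), close the loaded sled up against the rail before its nose passes the black tape line, and feed it along the rail, kept against the rail all the way, until its nose rests against the end stop. Finally lay the stick back on its rubber mat the way it lay before, and leave the other things on the table where they are.

Things in the scene. Friction and masses are not known exactly. Their poses are not given: they have to be found in the camera images.
- rail: aluminium guide rail fixed on the table, 22 thick, 620 long, 30 high. Origin on the table, middle of its guiding face (plane x=0); +y along the face in the feed direction, +x into the rail, away from the sled. An end stop of the same bar stands out to x=-85, its stopping face at y=+300. A flat black tape line, 6 wide, crosses the sled's track at y=+125.
- sled: loose wooden board 100 wide (x), 250 long (y), 20 thick, about 450 g, sliding on the table; starts 10 to 30 off the rail, nose short of the tape. Origin under its centre; +y to its nose (feed direction), +x to the rail; flush, its origin is at x=-50 in the rail's frame. Its tail has a full-depth notch 24 wide (x -24 to 0), 20 deep (y -125 to -105), open to the rear, for the stick's tip.
- sled_nose (a point): the rail-side corner of the sled's nose, at (50, 125, 10) in the sled's frame
- sled_tail (a point): the rail-side corner of the sled's tail, at (50, -125, 10) in the sled's frame
- sled_notch (a point): middle of the bottom wall of the notch in the sled's tail, at (-12, -105, 10) in the sled's frame; the stick pushes here
- mat: black rubber mat fixed on the table, 80 wide (x), 270 long (y), 3 thick: the stick's place
- mat_spot (a point): the point on the mat's top over which the stick's handle belongs, 40 mm from the mat's middle towards its -y end; its y axis is the direction in which the stick's tip points when it is put away (within about 20 degrees)
- stick: loose wooden push stick, 200 g: a bar 16 wide, 14 thick, 220 long lying flat, with an upright handle block on it, 22 thick (x), 44 long (y), its top 66 above the bar's underside. Origin on the underside below the handle; +y points to the rounded tip (8 mm radius) at y=+150, the rear end is at y=-70, where a cross foot 60 wide (x), 30 long (y -70 to -40), 14 thick steadies it.
- stick_grip (a point): centre of the stick's handle block, 43 above the bar's underside; grasp from above across x (22 mm)
- stick_tip (a point): end of the stick's tip, at (0, 150, 7) in the stick's frame
- cup1_center (a point): centre (half-way up) of a loose blue stoneware shot cup, straight round sides, 42 diameter, 62 tall, 110 g; z axis up along the cup. Three or four such cups are present, all alike; absent ones read None.
- cup2_center (a point): centre (half-way up) of a loose blue stoneware shot cup, straight round sides, 42 diameter, 62 tall, 110 g; z axis up along the cup. Three or four such cups are present, all alike; absent ones read None.
- cup3_center (a point): centre (half-way up) of a loose blue stoneware shot cup, straight round sides, 42 diameter, 62 tall, 110 g; z axis up along the cup. Three or four such cups are present, all alike; absent ones read None.
- cup4_center (a point): centre (half-way up) of a loose blue stoneware shot cup, straight round sides, 42 diameter, 62 tall, 110 g; z axis up along the cup. Three or four such cups are present, all alike; absent ones read None.
- jigger: bystander: small steel measure, 40 diameter, 60 tall; origin under its centre
- candle_center (a point): centre (half-way up) of a loose amber glass candle jar, round, 56 diameter, 48 tall, 250 g, standing in the sled's track between tape and stop at the start; z axis up along the jar
- coaster_top (a point): centre of the top of a round cork coaster fixed on the table, 80 diameter, 3 thick: the candle jar's place
- bowl: bystander: white bowl of olives, 92 diameter, 40 tall; origin under its centre
- goblet: bystander: stemmed wine glass, 86 diameter, 175 tall; origin under its centre
- bottle1: bystander: amber bottle, 62 diameter, 220 tall; origin under its centre
- bottle2: bystander: green bottle, 72 diameter, 240 tall; origin under its centre
- frame: bystander: leaning white picture frame, 100 wide, 120 tall; origin at its foot
- saucers: bystander: stack of white saucers, 110 diameter, 30 tall; origin under its centre

How it is judged:
By the outcome, as a careful person would: the job done as asked, in the order asked, and still so for the second after the job is handed in, with the robot touching nothing.
Of cup1, cup2, cup3, cup4 only 3 to 4 are there at a start; the rules pass over those that are not, and their reading is None.
At some moment in a run one of candle, stick may be knocked a few centimetres aside while the robot is not near it.
It also fails if it takes over 210 s, if anything falls off the work surface, if the arm or the gripper's body presses on something with over 40 N, if the wrist force passes 120 N, or if a joint passes its speed limit or range.

## Robot

A 6-joint arm with a two-finger parallel gripper is mounted at the origin on the work surface. World frame = base frame: x ahead of the robot, y to its left, z up, the work surface at z = 0. Lengths are in m, angles in rad, forces in N, time in s.
With the tool pointing down it reaches from about 0.3 to 0.875 m from the base axis. Payload 6.4 kg.
Tool frame: the origin (TCP) lies between the finger pads; the fingertips stand 19 mm ahead of it and the grasp point (between the pads) is the TCP; z points along the fingers, y is the direction in which the jaws open and shut (so a half turn about z gives the same grasp; the last joint's range is limited). The gripper opens to 85 mm and grips with 20 to 120 N. Pads are 22 mm wide; open, the fingers measure 114 mm over their backs; the gripper's body (76 mm by 85 mm) begins 54 mm behind the grasp point. The pads swing forward as they close: fully open they stand 13 mm farther back than shut.
Start: joints at [-1.328, 0.181, 1.607, -0, 1.354, -0.206], TCP at [0.25, -0.518, 0.25] pointing down, gripper open.
Joint ranges: [-2.99, 2.99], [-0.89, 2.07], [0.3, 2.58], [-1.14, 4.28], [0, 2.63], [-3.12, 3.12]. Speed limits (rad/s): [2.57, 2.57, 3.01, 3.14, 3.14, 3.14].

## Interface

Orientations are given as a unit quaternion [w, x, y, z].
In Python, from bench import * gives the robot as it stands.
- The arm moves only by the tool apply_moves, never from a script. Its argument "moves" is a list that holds one entry, the list of rows, each a list of 7 numbers: the shift along the tool's x, y, z in cm, then the turn, a rotation vector about the tool's x, y, z in rad, then the opening, from 0 (shut) to 1 (fully open). A call has 1 to 8 rows; each row is the pose to reach, as a shift and turn from the pose commanded when the call began, along the tool's axes at that moment; what a row does not reach only later rows make up. A row lasts 1/10 s, in which the tool goes at most 50 mm and 8.59 degrees, less where a joint would pass 70% of its speed; a pose out of reach is approached as far as the arm can. A call with a gripper value outside its range is refused whole. The fingers move at their own pace and stop on an object; the grip force is fixed at half the most. Time passes only in rows, so rows that repeat a pose let the fingers close. It gives the time, the measured TCP pose, the force and the opening at its end, in the units of the state.
- get_obs(): the state, without advancing time (a new reading comes with each control period).
- camera(name): name is "scene" or "top" or "wrist"; returns the picture (420x560x3 uint8, red, green, blue); there is no depth.
- get_calibration(name): a dict with "vertical_fov" (degrees; the focal length in pixels is half the picture's height over the tangent of half this angle, whatever the lens; pixels are square), "cx", "cy" (the principal point, pixels), "k1" (the pictures are not rectified: a ray, as slopes to the right and down, at radius r is drawn at 1 + k1 r^2 times it, then the intrinsics apply), "R" (3x3) and "t" (3): a world point X has camera coordinates R X + t. Camera axes: x right, y down, z forward; pixel columns grow to the right and rows downward; lengths in m; the calibration is good to about 2 mm. A picture is of the moment at which its call begins: read the wrist's pose just before it. get_calibration takes no time and is no camera call; for the wrist camera it gives the pose at the moment of the call.
- hand_in(): hands the job in, once; it reports no verdict.
The state is a dict: "time_s": time; "q": joint angles; "dq": joint speeds; "joint_efforts": joint torques, N m; "eef_pos": TCP position; "eef_rot": TCP orientation; "wrist_force": force on the tool from outside, world axes, zero at the start; "torque": the same for the moment, N m; "opening": opening from 0.0 (shut) to 1.0 (fully open).
Only numpy, scipy, OpenCV 4.12 (cv2) and the standard library are available. Lean on these libraries where they do the work, as an engineer would, in place of code of your own. Each camera call takes 0.05 s, during which the arm holds its last target. There are 200 camera calls.

## Working session

There is one attempt and no reset: what is moved stays moved. The work goes in short steps, Python scripts to look and compute and a tool call to move; the robot and the scene stay as the last step left them, time stands still between calls to the robot, and variables do not carry over. Pictures are saved under pics/ and viewed, about 12 in all and at most 16, crops included, and the job is handed in when it is done.

Besides the shell and the picture viewer there is one more tool, called after "Call:" as a command line: name --argument value ..., lists and objects as JSON in quotes. apply_moves: Moves the arm, as the interface text tells. Its arguments: {"type":"object","properties":{"moves":{"type":"array","items":{"type":"array","items":{"type":"array","items":{"type":"number"}}}}},"required":["moves"]}

```bash
ls; mkdir -p pics
python3 - <<'E'
from bench import *
import cv2
o=get_obs();print(o)
for n in ("scene","top"):
    c=get_calibration(n);print(n,c)
    cv2.imwrite(f"pics/{n}0.png",cv2.resize(camera(n)[:,:,::-1],(784,588)))
E
```

```text
pics
{'time_s': 0.0, 'q': array([-1.32831722e+00,  1.81502930e-01,  1.60803295e+00,  8.32556506e-06,
        1.35382398e+00, -2.06310312e-01]), 'dq': array([-0.00035529,  0.000772  , -0.00185424, -0.00180725,  0.0010557 ,
        0.00093438]), 'joint_efforts': array([-1.17136537e-04, -4.44867933e+01, -3.51332724e+01, -2.79846890e-04,
        9.21623869e-03,  2.71312274e-06]), 'eef_pos': array([ 0.24935936, -0.51752161,  0.24939352]), 'eef_rot': array([-8.83530862e-04,  9.74928792e-01,  2.22515326e-01, -1.19148153e-05]), 'wrist_force': array([-0.64215901,  0.18319708, -1.32053342]), 'torque': array([-0.00615989, -0.06418814,  0.03659824]), 'opening': 1.0011956363584291}
scene {'vertical_fov': 50.43176493065528, 'cx': 276.60998091579023, 'cy': 206.23477402985716, 'k1': 0.02826763427226496, 'R': array([[-0.12656277,  0.99189195,  0.01149871],
       [ 0.69731066,  0.09720751, -0.71014684],
       [-0.7055067 , -0.08185998, -0.70395969]]), 't': array([ 0.062383  , -0.37442532,  1.69084095])}
top {'vertical_fov': 42.5302968674609, 'cx': 277.1180670266572, 'cy': 222.99684653437654, 'k1': -0.020489498435238, 'R': array([[ 0.01438306, -0.99985562, -0.00904778],
       [-0.98726626, -0.01276711, -0.15856335],
       [ 0.15842494,  0.01121319, -0.98730735]]), 't': array([0.0171543 , 0.59017298, 1.80618751])}
```

View pics/scene0.png

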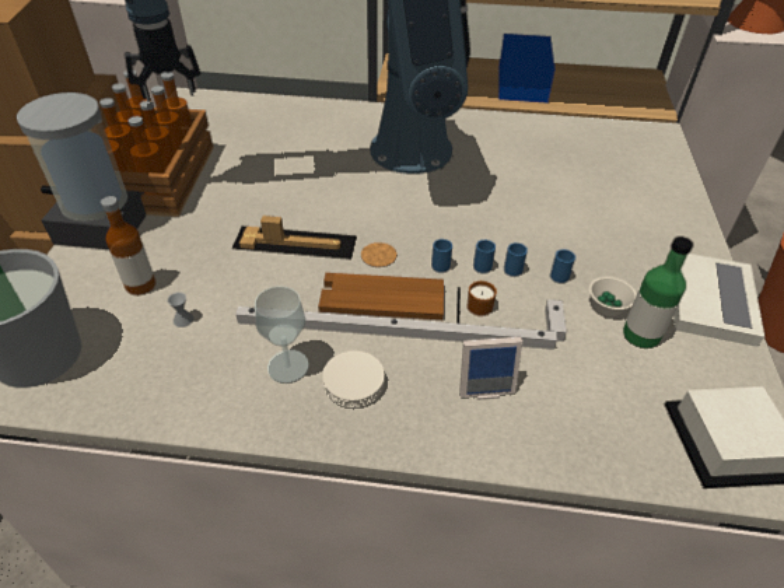

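View pics/top0.png

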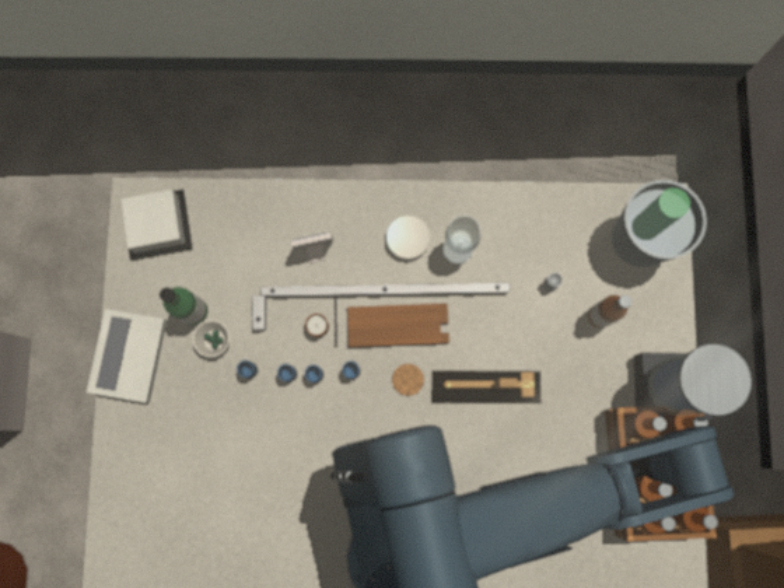

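Both views show all four cups upright (top view, 1.4x scale: (247,371), (287,374), (313,375), (350,371)). The candle is at (316,326), coaster (408,379), sled x 346–448, stick on its mat with the tip to the left, and the rail along y≈290.

```bash
cat > h.py <<'E'
from bench import *
import numpy as np, cv2
def K(n,c=None):
    c=c or get_calibration(n); return c
def ray(c,uv):
    f=210/np.tan(np.radians(c["vertical_fov"])/2)
    d=(np.asarray(uv,float)-[c["cx"],c["cy"]])/f; p=d.copy()
    for _ in range(10): p=d/(1+c["k1"]*(p@p))
    R=np.array(c["R"]);t=np.array(c["t"])
    return -R.T@t, R.T@np.r_[p,1]
def onz(c,uv,z):
    C,d=ray(c,uv); return (C+d*(z-C[2])/d[2])
def proj(c,X):
    f=210/np.tan(np.radians(c["vertical_fov"])/2)
    p=np.array(c["R"])@X+c["t"]; s=p[:2]/p[2]; return s*(1+c["k1"]*(s@s))*f+[c["cx"],c["cy"]]
def blobs(img,lo,hi,amin=25):
    m=cv2.inRange(cv2.cvtColor(img,cv2.COLOR_RGB2HSV),lo,hi)
    cs,_=cv2.findContours(m,cv2.RETR_EXTERNAL,cv2.CHAIN_APPROX_NONE)
    return sorted([k for k in cs if cv2.contourArea(k)>=amin],key=lambda k:-cv2.contourArea(k))
def shot(n):
    c=get_calibration(n); return c,np.ascontiguousarray(camera(n))
E
python3 - <<'E'
from h import *
np.set_printoptions(precision=4,suppress=True)
c,im=shot("top"); cs,ims=shot("scene")
np.save("pics/top.npy",im);np.save("pics/scene.npy",ims)
print("cams",ray(c,(0,0))[0],ray(cs,(0,0))[0])
hsv=cv2.cvtColor(im,cv2.COLOR_RGB2HSV)
for nm,(u,v) in dict(sled=(285,232),coaster=(291,271),stick=(335,274),handle=(363,273),cup=(250,265),candle=(226,232),rail=(275,207),table=(200,300),mat=(312,282),stop=(185,225),tape=(240,233)).items(): print(nm,hsv[v,u],im[v,u])
for nm,lo,hi,z in [("blue",(98,90,30),(125,255,255),.031),("brown",(0,110,50),(16,255,255),.02),("cork",(8,80,120),(28,255,255),.003)]:
    for k in blobs(im,lo,hi):
        r=cv2.minAreaRect(k); 
        if not(170<r[0][0]<400 and 190<r[0][1]<300): continue
        b=cv2.boxPoints(r)
        print("top",nm,np.round(r[0],1),np.round(r[1],1),onz(c,r[0],z),[onz(c,q,z)[:2].round(3).tolist() for q in b])
for k in blobs(ims,(98,90,30),(125,255,255)):
    x,y,w,h=cv2.boundingRect(k); 
    if 150<y<220: print("scene",x,y,w,h,onz(cs,(x+w/2-.5,y+h/2-.5),.031))
E
```

```text
cams [0.2963 0.0044 1.877 ] [1.4619 0.1129 0.9237]
sled [ 15 125 137] [137 103  70]
coaster [ 15 118 166] [166 127  89]
stick [ 17 108 187] [187 154 108]
handle [ 17 108 175] [175 142 101]
cup [104  85 138] [ 92 116 138]
candle [ 21  29 185] [185 179 164]
rail [ 21  19 131] [131 128 121]
table [ 19  36 179] [179 170 154]
mat [13 38 61] [61 56 52]
stop [ 16  18 184] [184 178 171]
tape [ 25  38 122] [122 119 104]
top brown [283.6 232.1] [27.4 70.1] [0.5625 0.0024 0.02  ] [[0.604, 0.127], [0.617, -0.117], [0.521, -0.121], [0.509, 0.121]]
top brown [291. 271.] [19.8 19.8] [ 0.4278 -0.0246  0.02  ] [[0.427, 0.024], [0.476, -0.024], [0.428, -0.073], [0.38, -0.025]]
top cork [283.8 231.8] [28.4 71.6] [0.5662 0.0017 0.003 ] [[0.611, 0.13], [0.622, -0.122], [0.522, -0.125], [0.51, 0.124]]
top cork [290.8 270.8] [21.9 21.2] [ 0.4299 -0.024   0.003 ] [[0.43, 0.029], [0.483, -0.023], [0.43, -0.077], [0.377, -0.025]]
top cork [369.  274.5] [17. 24.] [ 0.4205 -0.295   0.003 ] [[0.449, -0.254], [0.451, -0.337], [0.392, -0.336], [0.391, -0.253]]
top cork [334.5 274. ] [ 4. 35.] [ 0.4207 -0.1756  0.003 ] [[0.427, -0.115], [0.428, -0.236], [0.415, -0.236], [0.413, -0.115]]
scene 394 179 17 23 [0.4483 0.368  0.031 ]
scene 361 174 15 23 [0.4399 0.2687 0.031 ]
scene 309 171 14 23 [0.4482 0.112  0.031 ]
scene 339 172 15 22 [0.4377 0.2032 0.031 ]
```

```bash
cat >> h.py <<'E'
from scipy.spatial.transform import Rotation as Ro
def go(x,y,z,yaw=90,o=None):
    """shift (cm, tool axes) and turn to a tool-down pose; yaw = world heading of tool x"""
    o=o or get_obs(); R=Ro.from_quat(np.roll(o["eef_rot"],-1))
    a=np.radians(yaw); G=Ro.from_matrix(np.array([[np.cos(a),np.sin(a),0],[np.sin(a),-np.cos(a),0],[0,0,-1]]))
    s=R.inv().apply(np.array([x,y,z])-o["eef_pos"])*100
    return np.r_[s.round(2),(R.inv()*G).as_rotvec().round(4)].tolist()
E
python3 - <<'E'
from h import *
print(go(.48,.15,.36))
c=get_calibration("top");cs=get_calibration("scene")
print("candle",onz(c,(316/1.4,324/1.4),.048),onz(cs,(482/1.4,293/1.4),.048))
print("rail",[onz(c,np.array(p)/1.4,.03).round(3).tolist() for p in [(262,297),(508,293),(262,288),(508,284),(253,330),(266,330)]])
print("tape",[onz(c,np.array(p)/1.4,0).round(3).tolist() for p in [(336,300),(336,346)]])
w=get_calibration("wrist");o=get_obs();R=Ro.from_quat(np.roll(o["eef_rot"],-1));print(R.inv().apply(ray(w,(0,0))[0]-o["eef_pos"]),w["vertical_fov"],R.inv().apply(np.array(w["R"])[2]))
E
```

```text
[49.75, -50.17, -10.96, -0.0008, -0.0008, -1.122]
candle [0.55819792 0.20100083 0.048     ] [0.57028695 0.19867194 0.048     ]
rail [[0.627, 0.34, 0.03], [0.645, -0.272, 0.03], [0.65, 0.34, 0.03], [0.668, -0.272, 0.03], [0.544, 0.358, 0.03], [0.544, 0.326, 0.03]]
tape [[0.627, 0.157, 0.0], [0.51, 0.154, 0.0]]
[ 0.07778825 -0.00033095 -0.12378836] 58.79235522971533 [-3.05491556e-01 -5.49558838e-04  9.52194627e-01]
```

Call:
apply_moves --moves '[[[0,0,-8,0,0,0,1],[49.75,-50.17,-10.96,0,0,-1.122,1],[49.75,-50.17,-10.96,0,0,-1.122,1],[49.75,-50.17,-10.96,0,0,-1.122,1],[49.75,-50.17,-10.96,0,0,-1.122,1],[49.75,-50.17,-10.96,0,0,-1.122,1],[49.75,-50.17,-10.96,0,0,-1.122,1],[49.75,-50.17,-10.96,0,0,-1.122,1]]]'

```text
time_s: 1.0
eef_pos: [0.3634, -0.1865, 0.3299]
eef_rot: [0.0, 0.73, 0.683, 0.0]
wrist_force: [0.8, -0.5, -0.2]
opening: 0.998
```

```bash
python3 -c "
from h import *
o=get_obs();print(o['eef_pos'],go(.48,.15,.36,o=o))"
```

```text
[ 0.36337836 -0.18647428  0.329905  ] [34.35, 9.4, -3.01, 0.0005, 0.0002, -0.0665]
```

Call:
apply_moves --moves '[[[34.35,9.4,-3,0,0,-0.0665,1],[34.35,9.4,-3,0,0,-0.0665,1],[34.35,9.4,-3,0,0,-0.0665,1],[34.35,9.4,-3,0,0,-0.0665,1],[34.35,9.4,-3,0,0,-0.0665,1],[34.35,9.4,-3,0,0,-0.0665,1],[34.35,9.4,-3,0,0,-0.0665,1],[34.35,9.4,-3,0,0,-0.0665,1]]]'

```text
time_s: 1.8
eef_pos: [0.4823, 0.152, 0.3598]
eef_rot: [-0.0, 0.707, 0.707, 0.001]
wrist_force: [-0.8, -1.2, 0.2]
opening: 1.004
```

```bash
python3 -c "
from h import *
import pickle
o=get_obs();print(o['eef_pos'])
c,im=shot('wrist');pickle.dump((c,im),open('pics/w1.pkl','wb'))
cv2.imwrite('pics/w1.png',cv2.resize(im[:,:,::-1],(784,588)))"
```

```text
[0.48226968 0.15202194 0.35983577]
```

View pics/w1.png

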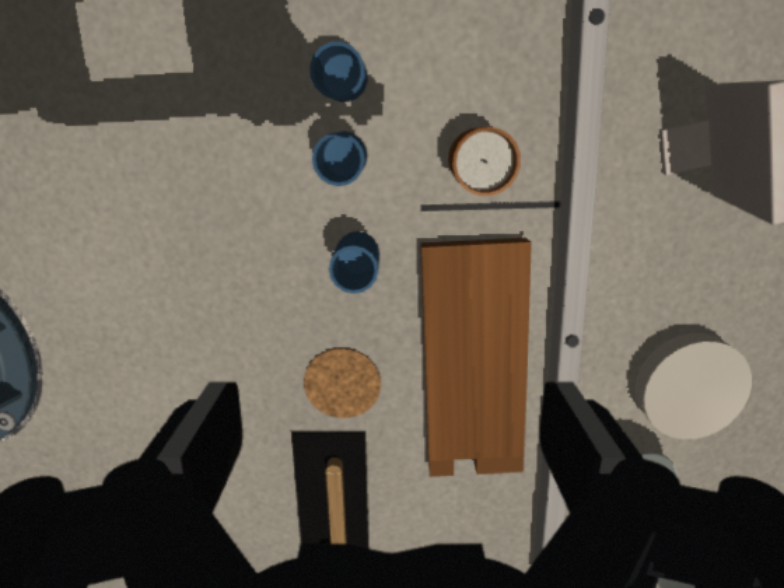

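The wrist view (up = +y, right = +x, 1.4x) shows the candle rim at (485,160) and coaster at (342,382). Cup rims are near (354,269), (339,159) and (337,73). The sled's nose is at y≈243, with the tape at y≈207.

Run:
```python
from h import *
import pickle
np.set_printoptions(precision=4,suppress=True)
c,im=pickle.load(open('pics/w1.pkl','rb'))
P=lambda p,z:onz(c,np.array(p)/1.4,z)[:2].round(4).tolist()
# coaster, candle, cups, sled by masks
for nm,lo,hi,z in [("cork",(8,90,110),(25,255,255),.003),("sled",(5,120,60),(16,255,255),.02),("blue",(98,90,20),(125,255,255),.062)]:
    for k in blobs(im,lo,hi,150):
        r=cv2.minAreaRect(k);m=cv2.moments(k);print(nm,np.round(np.array(r[0])*1.4),np.round(np.array(r[1])*1.4),"cent",P((m['m10']/m['m00']*1.4,m['m01']/m['m00']*1.4),z))
print("candle",P((485,160),.048),"edges",P((452,160),.048),P((519,160),.048))
for n,p in dict(C=(354,269),B=(339,159),A=(337,73)).items(): print(n,P(p,.062))
print("sled nose L,R, tail L,R",P((421,243),.02),P((530,240),.02),P((429,461),.02),P((523,458),.02))
print("notch",P((453,461),.02),P((475,460),.02),P((453,474),.0))
print("rail face",[P(p,.03) for p in [(583,30),(574,200),(566,340)]])
print("tape",P((421,208),0),P((560,204),0))
```

```text
cork [494. 355.] [ 66. 227.] cent [0.5886, 0.0238]
cork [445. 354.] [214.  37.] cent [0.5363, 0.0074]
cork [342. 382.] [67. 76.] cent [0.4315, -0.0273]
cork [486. 161.] [67. 66.] cent [0.5684, 0.1954]
cork [335. 504.] [76. 14.] cent [0.4194, -0.1803]
sled [479. 358.] [231. 109.] cent [0.5647, 0.0137]
sled [342. 382.] [67. 73.] cent [0.4332, -0.0174]
sled [485. 161.] [67. 66.] cent [0.5643, 0.1972]
sled [335. 503.] [81. 17.] cent [0.422, -0.1682]
blue [338.  71.] [57. 55.] cent [0.4419, 0.2667]
blue [354. 262.] [59. 46.] cent [0.4514, 0.1166]
blue [339. 158.] [50. 50.] cent [0.4408, 0.2024]
candle [0.5589, 0.1997] edges [0.5319, 0.1996] [0.5869, 0.1998]
C [0.451, 0.111]
B [0.441, 0.2013]
A [0.4412, 0.2652]
sled nose L,R, tail L,R [0.5094, 0.1237] [0.6087, 0.1266] [0.5221, -0.1104] [0.6211, -0.1073]
notch [0.5474, -0.1105] [0.5705, -0.1094] [0.5509, -0.1423]
rail face [[0.6364, 0.3017], [0.642, 0.1647], [0.6484, 0.032]]
tape [0.5101, 0.1524] [0.6398, 0.1566]
```

Call:
apply_moves --moves '[[[4.9,7.9,10,0,0,0,1],[4.9,7.9,20,0,0,0,1],[4.9,7.9,24,0,0,0,1],[4.9,7.9,24,0,0,0,1],[4.9,7.9,24,0,0,0,1],[4.9,7.9,24,0,0,0,1],[4.9,7.9,24,0,0,0,1],[4.9,7.9,24,0,0,0,1]]]'

```text
time_s: 2.65
eef_pos: [0.5622, 0.1954, 0.122]
eef_rot: [0.001, 0.709, 0.705, 0.001]
wrist_force: [-0.3, -0.4, 0.2]
opening: 0.997
```

```bash
python3 -c "
from h import *
import pickle
o=get_obs();print(o['eef_pos'])
c,im=shot('wrist');pickle.dump((c,im),open('pics/w2.pkl','wb'))
cv2.imwrite('pics/w2.png',cv2.resize(im[:,:,::-1],(784,588)))"
```

```text
[0.56218608 0.19544804 0.12197675]
```

View pics/w2.png

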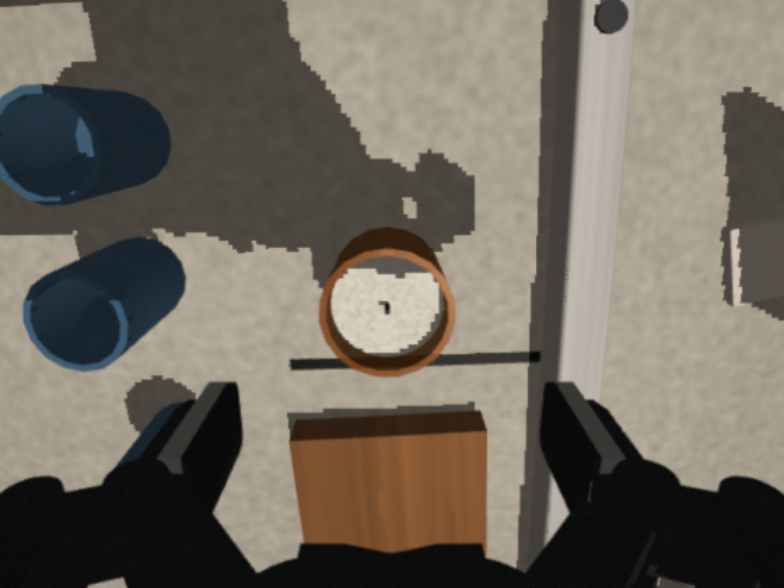

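The candle rim is centred at (388,312). Its radius is about 67 px, and the jaws straddle it.

Run:
```python
from h import *
import pickle
c,im=pickle.load(open('pics/w2.pkl','rb'))
P=lambda p,z:onz(c,np.array(p)/1.4,z)[:2].round(4).tolist()
print("candle",P((388,312),.048),P((320,312),.048),P((456,312),.048))
print("rail",[P(p,.03) for p in [(583,30),(570,200),(565,330)]],[P(p,.0) for p in [(545,30),(540,330)]], "right",P((622,200),.03))
print("nose",P((291,441),.02),P((487,432),.02),"tape",P((291,364),0),P((540,356),0))
o=get_obs();print(o['eef_pos'],go(.559,.199,.03))
```

```text
candle [0.5608, 0.1995] [0.5333, 0.1997] [0.5883, 0.1993]
rail [[0.6361, 0.307], [0.6367, 0.2418], [0.6402, 0.1835]] [[0.6297, 0.3115], [0.6381, 0.1711]] right [0.6588, 0.2418]
nose [0.5111, 0.1197] [0.6099, 0.1242] tape [0.5098, 0.1529] [0.6394, 0.1564]
[0.56271485 0.19565413 0.12284621] [0.33, -0.42, 9.28, 0.0045, -0.0005, -0.006]
```

Call:
apply_moves --moves '[[[0.4,-0.2,4,0,0,0,1],[0.4,-0.2,8,0,0,0,1],[0.4,-0.2,9.3,0,0,0,1],[0.4,-0.2,9.3,0,0,0,1],[0.4,-0.2,9.3,0,0,0,0.4],[0.4,-0.2,9.3,0,0,0,0.4],[0.4,-0.2,9.3,0,0,0,0.4],[0.4,-0.2,9.3,0,0,0,0.4]]]'

```text
time_s: 3.5
eef_pos: [0.5613, 0.2004, 0.0298]
eef_rot: [0.001, 0.709, 0.705, 0.002]
wrist_force: [-0.2, -0.5, 6.2]
opening: 0.642
```

Call:
apply_moves --moves '[[[0,0,0,0,0,0,0.3],[0,0,0,0,0,0,0.3],[0,0,-2,0,0,0,0.3],[0,0,-6,0,0,0,0.3],[0,0,-10,0,0,0,0.3],[0,0,-12,0,0,0,0.3],[0,0,-12,0,0,0,0.3],[0,0,-12,0,0,0,0.3]]]'

```text
time_s: 4.3
eef_pos: [0.559, 0.2, 0.147]
eef_rot: [0.0, 0.709, 0.705, 0.0]
wrist_force: [-0.7, -0.0, -1.9]
opening: 0.642
```

```bash
python3 -c "
from h import *
o=get_obs();print(o['eef_pos'],o['opening'],go(.431,-.026,.09))"
```

```text
[0.55903196 0.20003528 0.1470262 ] 0.6420061494472864 [-22.67, -12.68, 5.69, 0.001, -0.0002, -0.0055]
```

Call:
apply_moves --moves '[[[-3,-1.7,0,0,0,0,0.3],[-7,-3.9,0,0,0,0,0.3],[-11,-6.1,0,0,0,0,0.3],[-15,-8.4,0,0,0,0,0.3],[-19,-10.6,0,0,0,0,0.3],[-22.7,-12.7,0,0,0,0,0.3],[-22.7,-12.7,4,0,0,0,0.3],[-22.7,-12.7,5.7,0,0,0,0.3]]]'

```text
time_s: 5.1
eef_pos: [0.4278, -0.0268, 0.0865]
eef_rot: [-0.002, 0.71, 0.704, -0.001]
wrist_force: [-0.2, 1.2, -2.0]
opening: 0.642
```

```bash
python3 -c "
from h import *
import pickle
o=get_obs();print(o['eef_pos'],go(.431,-.026,.034))
c,im=shot('wrist');pickle.dump((c,im),open('pics/w3.pkl','wb'))
cv2.imwrite('pics/w3.png',cv2.resize(im[:,:,::-1],(784,588)))"
```

```text
[ 0.42776176 -0.02678565  0.0865034 ] [0.07, 0.35, 5.25, -0.0044, -0.0015, -0.009]
```

View pics/w3.png

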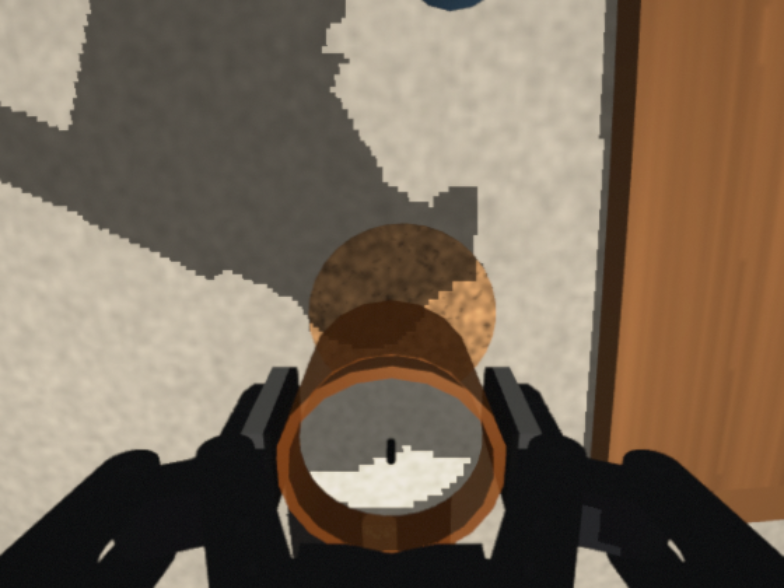

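Jar held upright above the coaster, whose visible edges are left (308,305), right (496,300) and far (402,223).

Run:
```python
from h import *
import pickle
c,im=pickle.load(open('pics/w3.pkl','rb'))
P=lambda p,z:onz(c,np.array(p)/1.4,z)[:2].round(4)
# circle from edge points of coaster
pts=np.array([P(p,.003) for p in [(308,303),(496,303),(402,223),(340,243),(462,243),(490,350),(313,335)]])
A=np.c_[2*pts,np.ones(len(pts))];s=np.linalg.lstsq(A,(pts**2).sum(1),rcond=None)[0]
print(pts.tolist(),s[:2],np.sqrt(s[2]+s[:2]@s[:2]))
# jar: rim in image at held height
print(P((391,457),.0865+.018),P((280,457),.1045),P((505,457),.1045))
o=get_obs();print(o['eef_pos'],go(s[0],s[1],.034))
```

```text
[[0.392, -0.0219], [0.4713, -0.0225], [0.4317, 0.0119], [0.4065, 0.0039], [0.4561, 0.0035], [0.4699, -0.0442], [0.3933, -0.0366]] [ 0.43198844 -0.02830966] 0.040305739747124654
[ 0.4274 -0.0253] [ 0.4007 -0.0253] [ 0.4547 -0.0256]
[ 0.42628796 -0.02576019  0.08440278] [-0.27, 0.62, 5.03, -0.0085, -0.003, -0.008]
```

Call:
apply_moves --moves '[[[-0.2,0.5,2,0,0,0,0.3],[-0.2,0.5,4,0,0,0,0.3],[-0.2,0.5,4.6,0,0,0,0.3],[-0.2,0.5,5,0,0,0,0.3],[-0.2,0.5,5,0,0,0,0.3],[-0.2,0.5,5,0,0,0,0.3]]]'

```text
time_s: 5.75
eef_pos: [0.4362, -0.0283, 0.0403]
eef_rot: [0.0, 0.709, 0.705, 0.0]
wrist_force: [-0.4, -0.2, -2.1]
opening: 0.644
```

```bash
python3 -c "
from h import *
o=get_obs();print(o['eef_pos'],o['wrist_force'],go(.432,-.0275,.034))
"
```

```text
[ 0.4362259  -0.02831826  0.04028656] [-0.38043966 -0.16511816 -2.1438255 ] [0.08, -0.42, 0.63, 0.0008, 0.0003, -0.0052]
```

Call:
apply_moves --moves '[[[0.1,-0.4,0.3,0,0,0,0.3],[0.1,-0.4,0.6,0,0,0,0.3],[0.1,-0.4,0.6,0,0,0,0.3],[0.1,-0.4,0.6,0,0,0,0.3],[0.1,-0.4,0.6,0,0,0,0.3]]]'

```text
time_s: 6.25
eef_pos: [0.432, -0.0273, 0.0338]
eef_rot: [0.0, 0.709, 0.705, 0.0]
wrist_force: [-0.2, -0.1, -2.2]
opening: 0.64
```

Call:
apply_moves --moves '[[[0,0,0,0,0,0,0.3]]]'

```text
time_s: 6.35
eef_pos: [0.432, -0.0273, 0.0338]
eef_rot: [0.0, 0.709, 0.705, 0.0]
wrist_force: [0.4, -0.4, -2.5]
opening: 0.641
```

```bash
python3 -c "
from h import *
o=get_obs();print(o['eef_pos'],o['wrist_force'],go(.432,-.0275,.034))
"
```

```text
[ 0.43196935 -0.02734168  0.03382427] [ 0.38447508 -0.39873595 -2.49683128] [-0.02, 0.0, -0.02, 0.0003, 0.0001, -0.0055]
```

Call:
apply_moves --moves '[[[0,0,0.1,0,0,0,0.3],[0,0,0.1,0,0,0,0.85],[0,0,0.1,0,0,0,0.95],[0,0,0.1,0,0,0,0.95],[0,0,-1,0,0,0,0.95],[0,0,-5,0,0,0,0.95],[0,0,-10,0,0,0,1],[4,0.5,-11,0,0,0,1]]]'

```text
time_s: 7.15
eef_pos: [0.4412, 0.0094, 0.1503]
eef_rot: [0.005, 0.711, 0.703, 0.002]
wrist_force: [1.7, -0.4, 0.6]
opening: 1.001
```

Call:
apply_moves --moves '[[[9.8,1.4,0,0,0,0,1],[9.8,1.4,0,0,0,0,1],[9.8,1.4,0,0,0,0,1],[9.8,1.4,0,0,0,0,1],[9.8,1.4,0,0,0,0,1],[9.8,1.4,0,0,0,0,1]]]'

```text
time_s: 7.75
eef_pos: [0.4516, 0.1094, 0.1438]
eef_rot: [0.0, 0.71, 0.704, -0.0]
wrist_force: [0.4, -0.3, 0.5]
opening: 1.0
```

```bash
python3 -c "
from h import *
import pickle
o=get_obs();print(o['eef_pos'],go(.451,.111,.04))
c,im=shot('wrist');pickle.dump((c,im),open('pics/w4.pkl','wb'))
cv2.imwrite('pics/w4.png',cv2.resize(im[:,:,::-1],(784,588)))"
```

```text
[0.45158763 0.10939317 0.14383405] [0.16, -0.06, 10.38, -0.0001, 0.0002, -0.0075]
```

View pics/w4.png

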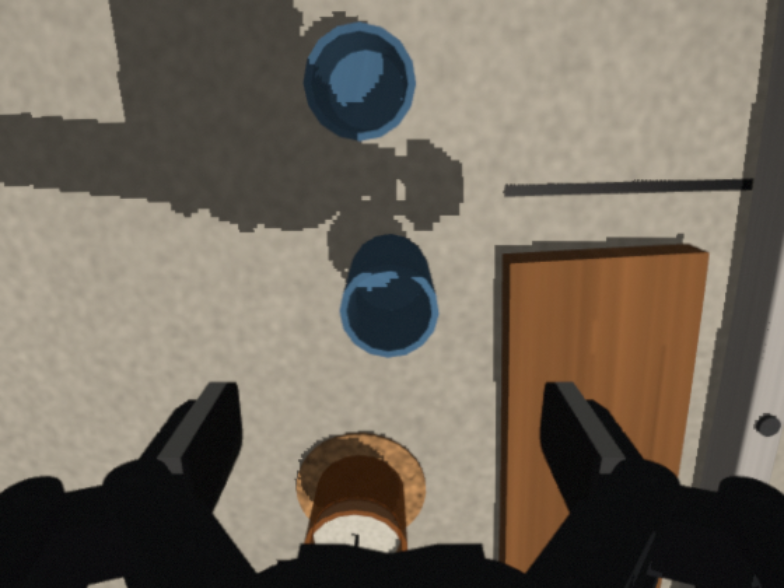

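Cup C's rim is centred at (390,309), directly between the jaws. Cup B's rim is at (360,82), and the candle stands on the coaster, clear of the track.

Run:
```python
from h import *
import pickle
c,im=pickle.load(open('pics/w4.pkl','rb'))
P=lambda p,z:onz(c,np.array(p)/1.4,z)[:2].round(4).tolist()
print("C",P((390,308),.062),"B",P((360,82),.062),"nose",P((508,263),.02),P((707,252),.02),"sides",P((502,550),.02),P((681,470),.02))
print("coaster",P((296,478),.003),P((426,490),.003),P((362,432),.003),"jar base back",P((362,458),.003))
```

```text
C [0.4508, 0.1123] B [0.4404, 0.2014] nose [0.5089, 0.12] [0.6086, 0.1251] sides [0.5172, -0.06] [0.6177, -0.0042]
coaster [0.3923, -0.0194] [0.4717, -0.0287] [0.4334, 0.0131] jar base back [0.433, -0.005]
```

Call:
apply_moves --moves '[[[0.2,0,4,0,0,-0.0075,1],[0.2,0,8,0,0,-0.0075,1],[0.2,0,10.4,0,0,-0.0075,1],[0.2,0,10.4,0,0,-0.0075,1],[0.2,0,10.4,0,0,-0.0075,1],[0.2,0,10.4,0,0,-0.0075,0.2],[0.2,0,10.4,0,0,-0.0075,0.2],[0.2,0,10.4,0,0,-0.0075,0.2]]]'

```text
time_s: 8.6
eef_pos: [0.4526, 0.1126, 0.041]
eef_rot: [0.001, 0.706, 0.708, 0.001]
wrist_force: [0.2, 0.7, 0.9]
opening: 0.516
```

Call:
apply_moves --moves '[[[0,0,0,0,0,0,0.2],[0,0,0,0,0,0,0.2],[0,0,-3,0,0,0,0.2],[0,0,-7,0,0,0,0.2],[0,0,-11,0,0,0,0.2],[-1,4,-11,0,0,0,0.2],[-2,8,-11,0,0,0,0.2],[-3,11,-11,0,0,0,0.2]]]'

```text
time_s: 9.4
eef_pos: [0.5641, 0.0825, 0.1515]
eef_rot: [0.001, 0.706, 0.708, 0.001]
wrist_force: [0.1, -0.2, -0.7]
opening: 0.475
```

Call:
apply_moves --moves '[[[0,0,0,0,0,0,0.2],[0,0,3,0,0,0,0.2],[0,0,6,0,0,0,0.2],[0,0,7.5,0,0,0,0.2],[0,0,7.5,0,0,0,0.2],[0,0,7.5,0,0,0,0.2]]]'

```text
time_s: 10.0
eef_pos: [0.5618, 0.083, 0.0754]
eef_rot: [0.0, 0.706, 0.708, 0.0]
wrist_force: [0.1, 0.5, -0.9]
opening: 0.473
```

```bash
python3 -c "
from h import *
o=get_obs();print(o['eef_pos'],o['wrist_force'],go(.561,.082,.0615))
"
```

```text
[0.56177021 0.08302014 0.07541266] [ 0.05325343  0.48504072 -0.93454409] [-0.1, -0.08, 1.39, 0.0003, 0.0, 0.0023]
```

Call:
apply_moves --moves '[[[-0.1,-0.1,1,0,0,0,0.2],[-0.1,-0.1,1.45,0,0,0,0.2],[-0.1,-0.1,1.45,0,0,0,0.2],[-0.1,-0.1,1.45,0,0,0,0.75],[-0.1,-0.1,1.45,0,0,0,0.75],[-0.1,-0.1,1.45,0,0,0,0.75],[-0.1,-0.1,0,0,0,0,0.8],[-0.1,-0.1,-4,0,0,0,1]]]'

```text
time_s: 10.8
eef_pos: [0.5576, 0.0819, 0.1122]
eef_rot: [-0.003, 0.706, 0.708, -0.003]
wrist_force: [0.0, -0.1, 0.1]
opening: 0.94
```

Call:
apply_moves --moves '[[[0,0,-4,0,0,0,1],[12,-12.1,-4,0,0,0,1],[12,-12.1,-4,0,0,0,1],[12,-12.1,-4,0,0,0,1],[12,-12.1,-4,0,0,0,1],[12,-12.1,-4,0,0,0,1],[12,-12.1,-4,0,0,0,1]]]'

```text
time_s: 11.5
eef_pos: [0.44, 0.2018, 0.1558]
eef_rot: [0.001, 0.706, 0.708, 0.001]
wrist_force: [1.0, 0.7, 0.2]
opening: 1.0
```

```bash
python3 -c "
from h import *
import pickle
o=get_obs();print(o['eef_pos'],go(.4404,.2014,.04))
c,im=shot('wrist');pickle.dump((c,im),open('pics/w5.pkl','wb'))
cv2.imwrite('pics/w5.png',cv2.resize(im[:,:,::-1],(784,588)))"
```

```text
[0.44000678 0.20181287 0.15581096] [-0.04, 0.01, 11.58, 0.0021, -0.0001, 0.0033]
```

View pics/w5.png

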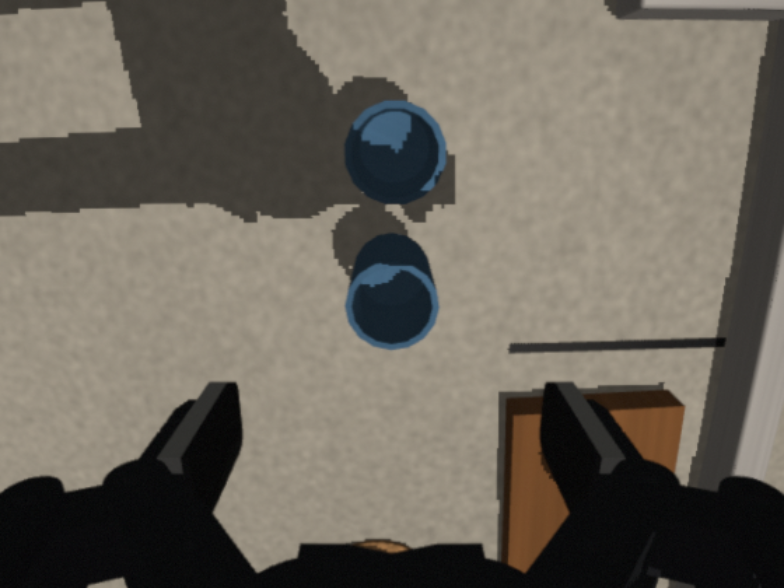

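Cup B's rim is at (392,306), centred between the jaws. Cup A's rim is at (395,152).

Call:
apply_moves --moves '[[[0,0,4,0,0,0,1],[0,0,8,0,0,0,1],[0,0,11.6,0,0,0,1],[0,0,11.6,0,0,0,1],[0,0,11.6,0,0,0,1],[0,0,11.6,0,0,0,0.2],[0,0,11.6,0,0,0,0.2],[0,0,11.6,0,0,0,0.2]]]'

```text
time_s: 12.35
eef_pos: [0.4408, 0.2018, 0.0404]
eef_rot: [0.001, 0.706, 0.708, 0.001]
wrist_force: [1.2, -0.1, 0.4]
opening: 0.515
```

Call:
apply_moves --moves '[[[0,0,0,0,0,0,0.2],[0,0,0,0,0,0,0.2],[0,0,-3,0,0,0,0.2],[0,0,-8,0,0,0,0.2],[0,0,-12.5,0,0,0,0.2],[-3.5,2.5,-12.5,0,0,0,0.2],[-7,5,-12.5,0,0,0,0.2],[-10.5,7.5,-12.5,0,0,0,0.2]]]'

```text
time_s: 13.15
eef_pos: [0.5156, 0.0959, 0.1653]
eef_rot: [0.001, 0.706, 0.708, 0.001]
wrist_force: [1.1, 0.1, -0.8]
opening: 0.478
```

Call:
apply_moves --moves '[[[-3.5,2.5,0,0,0,0,0.2],[-7,4.8,0,0,0,0,0.2],[-7,4.8,0,0,0,0,0.2],[-7,4.8,4,0,0,0,0.2],[-7,4.8,8,0,0,0,0.2],[-7,4.8,9,0,0,0,0.2],[-7,4.8,9,0,0,0,0.2],[-7,4.8,9,0,0,0,0.2]]]'

```text
time_s: 13.95
eef_pos: [0.5638, 0.0271, 0.0754]
eef_rot: [0.001, 0.706, 0.708, 0.001]
wrist_force: [0.5, 0.1, -0.6]
opening: 0.478
```

```bash
python3 -c "
from h import *
import pickle
o=get_obs();print(o['eef_pos'],o['wrist_force'],go(.5637,.026,.0605))
c,im=pickle.load(open('pics/w5.pkl','rb'))
P=lambda p,z:onz(c,np.array(p)/1.4,z)[:2].round(4).tolist()
print('B',P((392,306),.062),'A',P((395,152),.062))
"
```

```text
[0.56377664 0.02708341 0.07542051] [ 0.50323918  0.07073371 -0.57671121] [-0.11, -0.01, 1.49, 0.0021, 0.0003, 0.0026]
B [0.4402, 0.2012] A [0.4412, 0.2676]
```

Call:
apply_moves --moves '[[[-0.1,0,1,0,0,0,0.2],[-0.1,0,1.45,0,0,0,0.2],[-0.1,0,1.45,0,0,0,0.2],[-0.1,0,1.45,0,0,0,0.75],[-0.1,0,1.45,0,0,0,0.75],[-0.1,0,1.45,0,0,0,0.75],[-0.1,0,0,0,0,0,0.8],[-0.1,0,-4,0,0,0,1]]]'

```text
time_s: 14.75
eef_pos: [0.5597, 0.0263, 0.1113]
eef_rot: [-0.003, 0.706, 0.708, -0.002]
wrist_force: [0.0, 0.3, 1.0]
opening: 0.945
```

Call:
apply_moves --moves '[[[0,0,-4,0,0,0,1],[24.05,-12.2,-4,0,0,0,1],[24.05,-12.2,-4,0,0,0,1],[24.05,-12.2,-4,0,0,0,1],[24.05,-12.2,-4,0,0,0,1],[24.05,-12.2,-4,0,0,0,1],[24.05,-12.2,-4,0,0,0,1],[24.05,-12.2,-4,0,0,0,1]]]'

```text
time_s: 15.55
eef_pos: [0.4388, 0.2685, 0.1548]
eef_rot: [-0.0, 0.705, 0.709, 0.001]
wrist_force: [0.1, -0.5, 0.8]
opening: 1.0
```

```bash
python3 -c "
from h import *
import pickle
o=get_obs();print(o['eef_pos'],go(.4412,.2668,.04))
c,im=shot('wrist');pickle.dump((c,im),open('pics/w6.pkl','wb'))
c2,i2=shot('scene')
for k in blobs(im,(98,90,20),(125,255,255),150):
  x,y,w,h=cv2.boundingRect(k);print(x,y,w,h)
cv2.imwrite('pics/w6.png',np.hstack([cv2.resize(im,(400,300)),cv2.resize(i2[120:270,150:430],(400,214),interpolation=cv2.INTER_CUBIC) if 0 else cv2.resize(i2[120:330,150:430],(400,300))])[:,:,::-1])"
```

```text
[0.43882564 0.26854539 0.15475446] [-0.18, 0.23, 11.48, 0.0007, -0.0008, 0.0063]
261 9 76 81
251 169 66 82
```

View pics/w6.png

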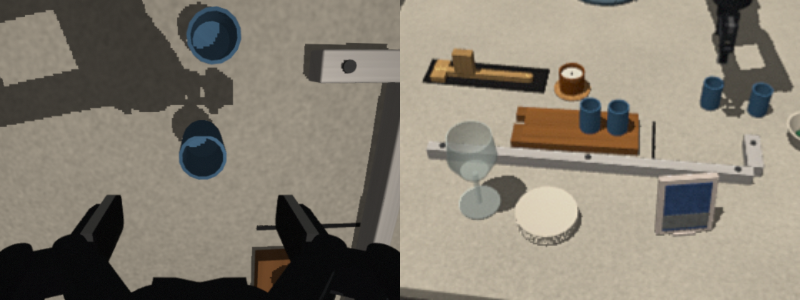

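Two cups stand on the sled and the candle is on its coaster. In the wrist half, cup A's rim is at (203,157) and cup D's at (213,36).

```bash
python3 -c "
from h import *
import pickle
o=get_obs();c,im=pickle.load(open('pics/w6.pkl','rb'))
a=onz(c,(284,220),.062);d=onz(c,(298,50),.062);print(a,d,go(a[0],a[1],.04))
"
```

```text
[0.44141296 0.26750852 0.062     ] [0.4480262 0.3657166 0.062    ] [0.12, 0.08, 11.45, 0.0012, 0.0, 0.0035]
```

Call:
apply_moves --moves '[[[0.1,0.1,4,0,0,0.003,1],[0.1,0.1,8,0,0,0.003,1],[0.1,0.1,11.5,0,0,0.003,1],[0.1,0.1,11.5,0,0,0.003,1],[0.1,0.1,11.5,0,0,0.003,1],[0.1,0.1,11.5,0,0,0.003,0.2],[0.1,0.1,11.5,0,0,0.003,0.2],[0.1,0.1,11.5,0,0,0.003,0.2]]]'

```text
time_s: 16.45
eef_pos: [0.4426, 0.2674, 0.0404]
eef_rot: [0.001, 0.707, 0.707, 0.001]
wrist_force: [0.3, -0.1, 0.9]
opening: 0.516
```

Call:
apply_moves --moves '[[[0,0,0,0,0,0,0.2],[0,0,0,0,0,0,0.2],[0,0,-3,0,0,0,0.2],[0,0,-8,0,0,0,0.2],[0,0,-12.5,0,0,0,0.2],[-4,1.6,-12.5,0,0,0,0.2],[-8,3.3,-12.5,0,0,0,0.2],[-12.5,5.2,-12.5,0,0,0,0.2]]]'

```text
time_s: 17.25
eef_pos: [0.4935, 0.1415, 0.165]
eef_rot: [0.001, 0.707, 0.708, 0.001]
wrist_force: [1.0, 0.5, -1.4]
opening: 0.476
```

Call:
apply_moves --moves '[[[-4.5,1.9,0,0,0,0,0.2],[-9,3.8,0,0,0,0,0.2],[-13.5,5.7,0,0,0,0,0.2],[-17.25,7.3,0,0,0,0,0.2],[-17.25,7.3,0,0,0,0,0.2],[-17.25,7.3,4,0,0,0,0.2],[-17.25,7.3,8,0,0,0,0.2],[-17.25,7.3,9,0,0,0,0.2]]]'

```text
time_s: 18.05
eef_pos: [0.5623, -0.0291, 0.0697]
eef_rot: [-0.003, 0.707, 0.707, -0.002]
wrist_force: [-1.1, 0.8, -2.1]
opening: 0.478
```

Call:
apply_moves --moves '[[[0,0,0,0,0,0,0.2],[0,0,0,0,0,0,0.2],[0,0,0,0,0,0,0.2]]]'

```text
time_s: 18.35
eef_pos: [0.5677, -0.0306, 0.0761]
eef_rot: [0.002, 0.707, 0.707, 0.001]
wrist_force: [0.7, 0.5, -0.3]
opening: 0.475
```

```bash
python3 -c "
from h import *
o=get_obs();print(o['eef_pos'],o['wrist_force'],go(.5663,-.030,.0605))
"
```

```text
[ 0.56769061 -0.03062217  0.07611451] [ 0.72329328  0.46928747 -0.3350456 ] [0.06, -0.15, 1.56, 0.0039, 0.001, -0.0005]
```

Call:
apply_moves --moves '[[[0.1,-0.1,1,0,0,0,0.2],[0.1,-0.1,1.5,0,0,0,0.2],[0.1,-0.1,1.5,0,0,0,0.2],[0.1,-0.1,1.5,0,0,0,0.75],[0.1,-0.1,1.5,0,0,0,0.75],[0.1,-0.1,1.5,0,0,0,0.75],[0.1,-0.1,0,0,0,0,0.8],[0.1,-0.1,-4,0,0,0,1]]]'

```text
time_s: 19.15
eef_pos: [0.562, -0.0288, 0.1112]
eef_rot: [-0.004, 0.708, 0.707, -0.002]
wrist_force: [0.5, 0.8, 0.1]
opening: 0.948
```

Call:
apply_moves --moves '[[[0,0,-4,0,0,0,1],[39.6,-11.8,-4,0,0,0,1],[39.6,-11.8,-4,0,0,0,1],[39.6,-11.8,-4,0,0,0,1],[39.6,-11.8,-4,0,0,0,1],[39.6,-11.8,-4,0,0,0,1],[39.6,-11.8,-4,0,0,0,1],[39.6,-11.8,-4,0,0,0,1]]]'

```text
time_s: 19.95
eef_pos: [0.4647, 0.308, 0.155]
eef_rot: [0.0, 0.708, 0.707, 0.001]
wrist_force: [1.4, -0.2, -0.6]
opening: 0.996
```

```bash
python3 -c "
from h import *
o=get_obs();print(o['eef_pos'],o['wrist_force'],go(.448,.366,.15))
"
```

```text
[0.46473733 0.30796142 0.15502523] [ 1.37202967 -0.23775936 -0.56574453] [5.8, -1.68, 0.5, 0.0013, -0.0005, -0.0011]
```

Call:
apply_moves --moves '[[[5.8,-1.65,0,0,0,0,1],[5.8,-1.65,0,0,0,0,1],[5.8,-1.65,0,0,0,0,1],[5.8,-1.65,0,0,0,0,1]]]'

```text
time_s: 20.35
eef_pos: [0.4492, 0.3633, 0.154]
eef_rot: [0.0, 0.707, 0.707, -0.0]
wrist_force: [0.4, -0.1, 0.0]
opening: 0.996
```

```bash
python3 -c "
from h import *
o=get_obs()
c,im=shot('wrist')
for k in blobs(im,(98,90,20),(125,255,255),150):
  print(cv2.boundingRect(k))
  m=np.zeros(im.shape[:2],np.uint8);cv2.drawContours(m,[k],-1,255,-1)
  b=cv2.inRange(cv2.cvtColor(im,cv2.COLOR_RGB2HSV),(98,100,75),(125,255,255))&m
  ys,xs=np.nonzero(b);print(xs.min(),xs.max(),ys.min(),ys.max())
  d=onz(c,((xs.min()+xs.max())/2,ys.max()-(xs.max()-xs.min())/2),.062);print(d,o['eef_pos'],go(d[0],d[1],.04,o=o))
"
```

```text
(246, 163, 67, 83)
246 311 187 245
[0.44832239 0.36728989 0.062     ] [0.44921568 0.36329874 0.15403637] [0.4, -0.09, 11.4, 0.0003, 0.0005, -0.0008]
```

Call:
apply_moves --moves '[[[0.1,0,4,0,0,0,1],[0.1,0,8,0,0,0,1],[0.1,0,11.4,0,0,0,1],[0.1,0,11.4,0,0,0,1],[0.1,0,11.4,0,0,0,1],[0.1,0,11.4,0,0,0,0.2],[0.1,0,11.4,0,0,0,0.2],[0.1,0,11.4,0,0,0,0.2]]]'

```text
time_s: 21.2
eef_pos: [0.4501, 0.3655, 0.0416]
eef_rot: [0.0, 0.707, 0.707, 0.002]
wrist_force: [-0.2, 0.2, -0.3]
opening: 0.515
```

Call:
apply_moves --moves '[[[0,0,0,0,0,0,0.2],[0,0,0,0,0,0,0.2],[0,0,-3,0,0,0,0.2],[0,0,-8,0,0,0,0.2],[0,0,-12.5,0,0,0,0.2],[-4,1.1,-12.5,0,0,0,0.2],[-8,2.1,-12.5,0,0,0,0.2],[-12.5,3.3,-12.5,0,0,0,0.2]]]'

```text
time_s: 22.0
eef_pos: [0.4819, 0.2395, 0.1659]
eef_rot: [0.0, 0.707, 0.708, 0.001]
wrist_force: [1.0, -0.1, -1.2]
opening: 0.478
```

Call:
apply_moves --moves '[[[-4.5,1.2,0,0,0,0,0.2],[-9,2.4,0,0,0,0,0.2],[-13.5,3.6,0,0,0,0,0.2],[-18,4.8,0,0,0,0,0.2],[-22.5,6,0,0,0,0,0.2],[-27,7.3,0,0,0,0,0.2],[-31,8.3,0,0,0,0,0.2],[-32.75,8.8,0,0,0,0,0.2]]]'

```text
time_s: 22.8
eef_pos: [0.5702, -0.0912, 0.1654]
eef_rot: [0.001, 0.708, 0.706, 0.0]
wrist_force: [-0.2, 0.7, -1.4]
opening: 0.475
```

Call:
apply_moves --moves '[[[0,0,0,0,0,0,0.2],[0,0,0,0,0,0,0.2],[0,0,4,0,0,0,0.2],[0,0,8,0,0,0,0.2],[0,0,8.5,0,0,0,0.2],[0,0,8.5,0,0,0,0.2],[0,0,8.5,0,0,0,0.2],[0,0,8.5,0,0,0,0.2]]]'

```text
time_s: 23.6
eef_pos: [0.5712, -0.0878, 0.0822]
eef_rot: [0.002, 0.707, 0.707, 0.001]
wrist_force: [0.8, -0.3, -1.4]
opening: 0.474
```

```bash
python3 -c "
from h import *
o=get_obs();print(o['eef_pos'],o['wrist_force'],go(.569,-.086,.0605))
"
```

```text
[ 0.57115801 -0.0877683   0.08219504] [ 0.79901066 -0.30759888 -1.39949598] [0.18, -0.22, 2.17, 0.0039, 0.0014, -0.0004]
```

Call:
apply_moves --moves '[[[0.15,-0.2,1.5,0,0,0,0.2],[0.15,-0.2,2.1,0,0,0,0.2],[0.15,-0.2,2.1,0,0,0,0.2],[0.15,-0.2,2.1,0,0,0,0.2],[0.15,-0.2,2.1,0,0,0,0.75],[0.15,-0.2,2.1,0,0,0,0.75],[0.15,-0.2,2.1,0,0,0,0.75],[0.15,-0.2,0,0,0,0,0.8]]]'

```text
time_s: 24.4
eef_pos: [0.5649, -0.0853, 0.0767]
eef_rot: [-0.003, 0.708, 0.707, -0.001]
wrist_force: [-0.9, 0.4, 0.4]
opening: 0.801
```

Call:
apply_moves --moves '[[[0,0,-4,0,0,0,1],[0,0,-8,0,0,0,1],[-15.4,-14.9,-24.5,0,0,0,1],[-15.4,-14.9,-24.5,0,0,0,1],[-15.4,-14.9,-24.5,0,0,0,1],[-15.4,-14.9,-24.5,0,0,0,1],[-15.4,-14.9,-24.5,0,0,0,1],[-15.4,-14.9,-24.5,0,0,0,1]]]'

```text
time_s: 25.2
eef_pos: [0.4171, -0.2426, 0.3278]
eef_rot: [0.002, 0.708, 0.706, -0.0]
wrist_force: [1.0, -0.5, -0.3]
opening: 1.003
```

```bash
python3 -c "
from h import *
import pickle
o=get_obs();print(o['eef_pos'])
c,im=shot('wrist');pickle.dump((c,im),open('pics/w7.pkl','wb'))
cv2.imwrite('pics/w7.png',cv2.resize(im[:,:,::-1],(784,588)))"
```

```text
[ 0.41708011 -0.24259164  0.32775752]
```

View pics/w7.png

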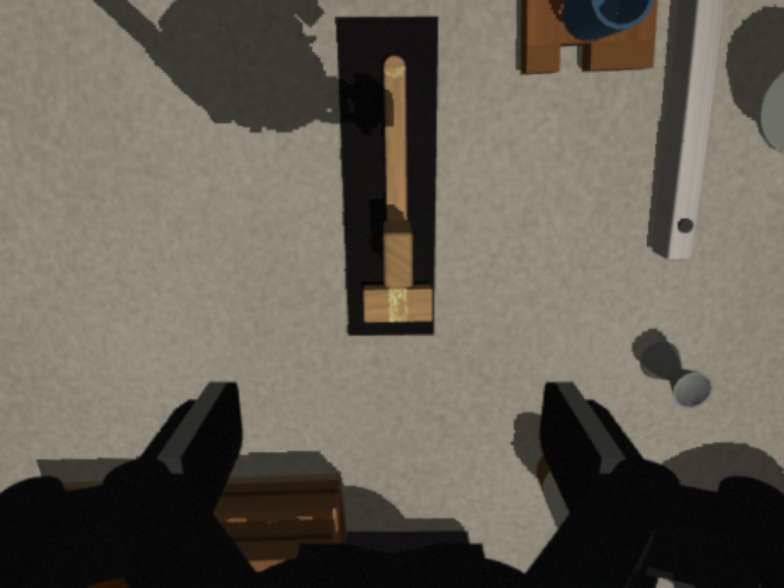

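The stick lies along its mat: tip at (394,57), handle top (384–412, 234–287), foot (363–432, 286–322), mat corners (337,17), (438,17), (349,335) and (433,335). The sled's notch shows near (572,45).

Run:
```python
from h import *
import pickle
c,im=pickle.load(open('pics/w7.pkl','rb'))
P=lambda p,z:onz(c,np.array(p)/1.4,z)[:2].round(4)
print("tip",P((394,57),.010),"handle",[P(p,.069).tolist() for p in [(384,234),(412,234),(385,287),(412,287)]],P((398,260),.069))
print("foot",[P(p,.017).tolist() for p in [(363,286),(432,286),(364,322),(432,322)]],"bar",P((396,66),.017),P((396,200),.017))
m=np.array([P(p,.003) for p in [(337,17),(438,17),(349,335),(433,335)]]);print("mat",m.tolist(),m.mean(0))
print("notch",[P(p,.02).tolist() for p in [(560,45),(587,44),(522,72),(655,66)]],"rail",P((669,258),.03),P((696,10),.03))
o=get_obs();print(o['eef_pos'])
```

```text
tip [ 0.4204 -0.1178] handle [[0.4122, -0.2469], [0.4331, -0.2469], [0.4127, -0.2885], [0.4335, -0.2886]] [ 0.4227 -0.267 ]
foot [[0.3929, -0.3044], [0.4533, -0.3047], [0.3932, -0.3383], [0.454, -0.3386]] bar [ 0.4219 -0.1251] [ 0.4218 -0.2294]
mat [[0.3759, -0.0873], [0.455, -0.0876], [0.3782, -0.3569], [0.4565, -0.3572]] [ 0.4164  -0.22225]
notch [[0.5478, -0.1096], [0.5687, -0.1086], [0.5196, -0.1295], [0.6243, -0.1237]] rail [ 0.6533 -0.2764] [ 0.6461 -0.0844]
[ 0.41690939 -0.24373701  0.32881059]
```

```bash
python3 -c "
from h import *
o=get_obs();print(o['eef_pos'],go(.4228,-.2678,.05,90.9))
c,im=shot('scene');cv2.imwrite('pics/s8.png',cv2.resize(im[120:270,150:430],(784,420))[:,:,::-1])"
```

```text
[ 0.41690939 -0.24373701  0.32881059] [-2.25, 0.51, 27.9, 0.0031, 0.0055, -0.0199]
```

View pics/s8.png

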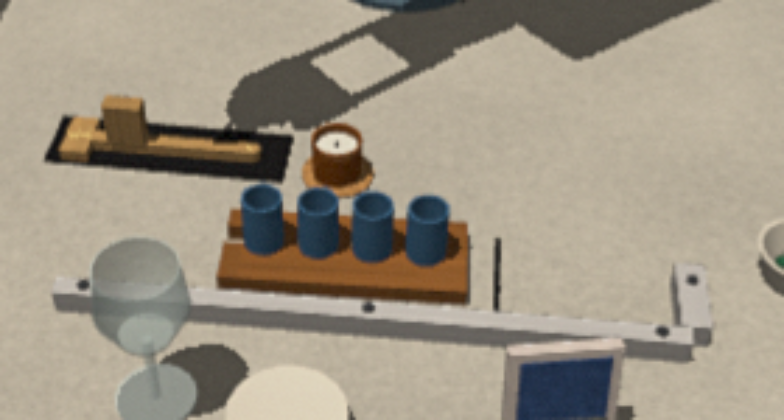

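All four cups stand upright in a row on the sled, and the candle is on its coaster. Now grasping the stick.

Call:
apply_moves --moves '[[[-2.2,0.5,10,0,0,-0.02,1],[-2.2,0.5,20,0,0,-0.02,1],[-2.2,0.5,20,0,0,-0.02,0.8],[-2.2,0.5,20,0,0,-0.02,0.8],[-2.2,0.5,20,0,0,-0.02,0.8],[-2.2,0.5,20,0,0,-0.02,0.8],[-2.2,0.5,20,0,0,-0.02,0.8]]]'

```text
time_s: 26.0
eef_pos: [0.4247, -0.2627, 0.1269]
eef_rot: [0.002, 0.7, 0.714, 0.0]
wrist_force: [0.3, 0.0, -0.1]
opening: 0.796
```

```bash
python3 -c "
from h import *
o=get_obs();print(o['eef_pos'],go(.4228,-.2678,.05,90.9))
c,im=shot('wrist')
import pickle;pickle.dump((c,im),open('pics/w9.pkl','wb'))
for k in blobs(im,(8,80,60),(28,255,255),200): print(cv2.boundingRect(k),[onz(c,q,.069)[:2].round(4).tolist() for q in cv2.boxPoints(cv2.minAreaRect(k))])"
```

```text
[ 0.42473547 -0.26267927  0.12691646] [-0.49, -0.22, 7.69, 0.0025, 0.0024, 0.0039]
(232, 0, 88, 308) [[0.3986, -0.304], [0.4014, -0.1483], [0.4397, -0.1476], [0.4477, -0.303]]
```

Call:
apply_moves --moves '[[[-0.4,-0.2,3,0,0,0,0.8],[-0.4,-0.2,6,0,0,0,0.8],[-0.4,-0.2,7.7,0,0,0,0.8],[-0.4,-0.2,7.7,0,0,0,0.8],[-0.4,-0.2,7.7,0,0,0,0.8],[-0.4,-0.2,7.7,0,0,0,0],[-0.4,-0.2,7.7,0,0,0,0],[-0.4,-0.2,7.7,0,0,0,0]]]'

```text
time_s: 26.85
eef_pos: [0.422, -0.2665, 0.0488]
eef_rot: [0.001, 0.7, 0.714, -0.0]
wrist_force: [0.0, 0.4, -0.7]
opening: 0.295
```

Call:
apply_moves --moves '[[[0,0,0,0,0,0,0],[0,0,0,0,0,0,0],[0,0,0,0,0,0,0]]]'

```text
time_s: 27.15
eef_pos: [0.422, -0.2665, 0.0487]
eef_rot: [0.001, 0.7, 0.714, 0.0]
wrist_force: [-0.4, 1.4, 7.1]
opening: 0.248
```

Call:
apply_moves --moves '[[[0,0,-3,0,0,0,0],[0,0,-7,0,0,0,0],[0,0,-10,0,0,0,0],[0,0,-10,0,0,0,0],[0,0,-10,0,0,0,0]]]'

```text
time_s: 27.65
eef_pos: [0.4213, -0.266, 0.1477]
eef_rot: [0.0, 0.7, 0.714, -0.0]
wrist_force: [-0.8, 0.7, -1.6]
opening: 0.25
```

```bash
python3 -c "
from h import *
o=get_obs();print(o['eef_pos'],o['opening'],go(.405,-.106,.15,55))
import math
c,im=shot('wrist')
import pickle;pickle.dump((c,im),open('pics/w10.pkl','wb'))
cv2.imwrite('pics/w10.png',cv2.resize(im[:,:,::-1],(784,588)))"
```

```text
[ 0.42132383 -0.26596137  0.14772365] 0.24967345648446188 [16.02, -1.33, -0.24, 0.0006, 0.0004, 0.6299]
```

View pics/w10.png

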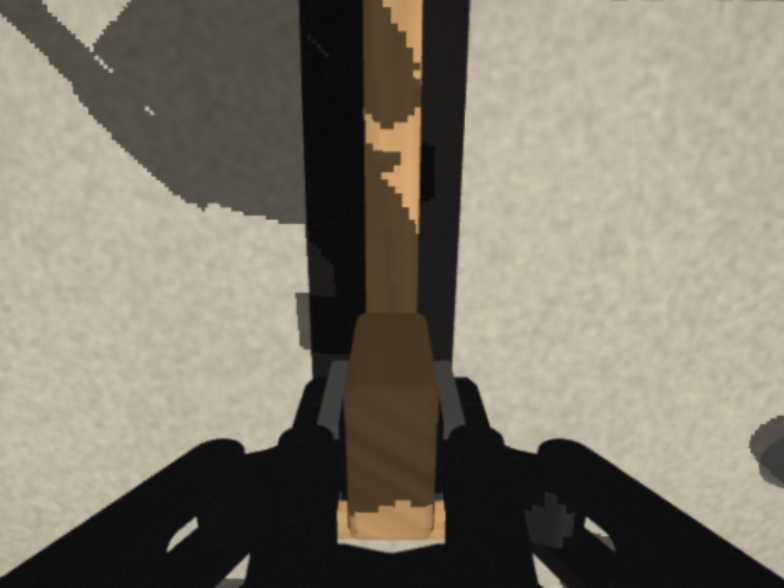

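The stick is held by its handle, aligned with the tool and clear of the mat.

```bash
python3 -c "
from h import *
o=get_obs();print(o['eef_pos'],go(.448,-.1225,.15,70))"
```

```text
[ 0.42068396 -0.26531139  0.1465666 ] [14.23, 3.0, -0.33, -0.0015, -0.0011, 0.368]
```

Call:
apply_moves --moves '[[[4,0.8,0,0,0,0.1,0],[8,1.6,0,0,0,0.2,0],[12,2.5,0,0,0,0.3,0],[14.2,3,-0.1,0,0,0.368,0],[14.2,3,-0.1,0,0,0.368,0],[14.2,3,-0.1,0,0,0.368,0],[14.2,3,-0.1,0,0,0.368,0],[14.2,3,-0.1,0,0,0.368,0]]]'

```text
time_s: 28.5
eef_pos: [0.4483, -0.1243, 0.1482]
eef_rot: [-0.0, 0.819, 0.573, -0.0]
wrist_force: [-0.7, 0.1, -1.6]
opening: 0.253
```

```bash
python3 -c "
from h import *
o=get_obs();print(o['eef_pos'],go(.448,-.1225,.052,70))
c,im=shot('wrist');w=c
import pickle;pickle.dump((c,im),open('pics/w11.pkl','wb'))
cv2.imwrite('pics/w11.png',cv2.resize(im[:,:,::-1],(784,588)))"
```

```text
[ 0.44833755 -0.12431063  0.14823159] [0.16, -0.09, 9.62, -0.0008, 0.0, -0.0008]
```

View pics/w11.png

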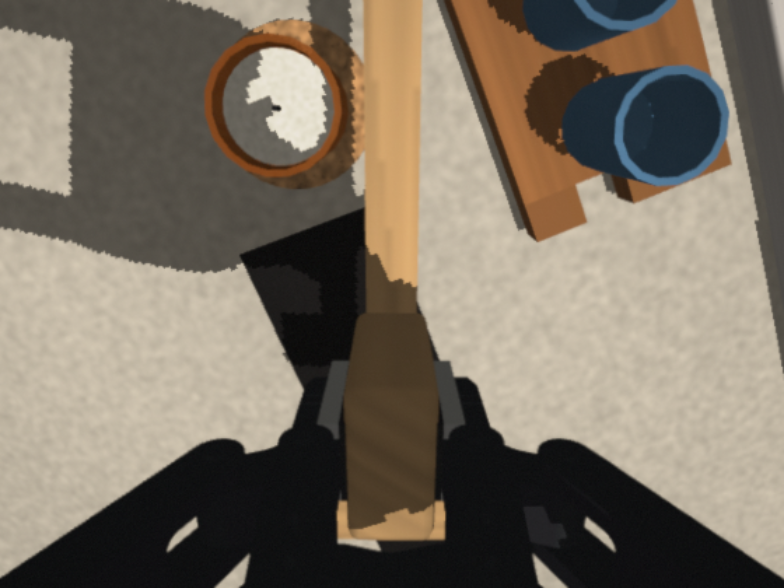

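The stick is at 70° heading, with the jar about 12 mm left of the bar and the sled's flank to the right. Lowering, then pushing slowly.

Call:
apply_moves --moves '[[[0.15,-0.1,4,0,0,0,0],[0.15,-0.1,8,0,0,0,0],[0.15,-0.1,9.6,0,0,0,0],[0.15,-0.1,9.6,0,0,0,0],[0.15,-0.1,9.6,0,0,0,0],[0.15,-0.1,9.6,0,0,0,0]]]'

```text
time_s: 29.15
eef_pos: [0.449, -0.1225, 0.0537]
eef_rot: [0.001, 0.819, 0.573, 0.0]
wrist_force: [0.6, -0.8, -2.2]
opening: 0.252
```

Call:
apply_moves --moves '[[[0.11,0.28,0,0,0,0,0],[0.22,0.56,0,0,0,0,0],[0.33,0.84,0,0,0,0,0],[0.44,1.12,0,0,0,0,0],[0.56,1.4,0,0,0,0,0],[0.67,1.67,0,0,0,0,0],[0.78,1.95,0,0,0,0,0],[0.89,2.23,0,0,0,0,0]]]'

```text
time_s: 29.95
eef_pos: [0.4699, -0.12, 0.0519]
eef_rot: [-0.002, 0.818, 0.575, -0.002]
wrist_force: [-8.2, -0.0, 3.7]
opening: 0.25
```

```bash
python3 -c "
from h import *
o=get_obs();print(o['eef_pos'],o['wrist_force'],o['torque'])
c,im=shot('top')
for k in blobs(im,(8,80,120),(28,255,255)):
  r=cv2.minAreaRect(k)
  if 240<r[0][0]<330 and 200<r[0][1]<300: print(r,onz(c,r[0],.02))
"
```

```text
[ 0.46994305 -0.11999576  0.05194399] [-8.22916312 -0.02322093  3.65284378] [0.653951   1.29179825 1.08318953]
((283.5667724609375, 234.8374481201172), (38.73387145996094, 71.22233581542969), 89.11859893798828) [0.55288551 0.00252855 0.02      ]
```

Call:
apply_moves --moves '[[[0.09,0.23,0,0,0,0,0],[0.19,0.46,0,0,0,0,0],[0.28,0.7,0,0,0,0,0],[0.37,0.93,0,0,0,0,0],[0.44,1.11,0,0,0,0,0]]]'

```text
time_s: 30.5
eef_pos: [0.4818, -0.1194, 0.0518]
eef_rot: [-0.003, 0.818, 0.575, -0.002]
wrist_force: [-7.8, -0.0, 2.4]
opening: 0.248
```

Call:
apply_moves --moves '[[[0.07,0.18,0,0,0,0,0],[0.07,0.18,0,0,0,0,0]]]'

```text
time_s: 30.7
eef_pos: [0.4839, -0.1194, 0.0519]
eef_rot: [-0.003, 0.818, 0.575, -0.002]
wrist_force: [-7.7, 1.2, 2.8]
opening: 0.249
```

Call:
apply_moves --moves '[[[0.07,0.18,0,0,0,0,0],[0.07,0.18,0,0,0,0,0]]]'

```text
time_s: 30.9
eef_pos: [0.4858, -0.1193, 0.0518]
eef_rot: [-0.003, 0.818, 0.575, -0.002]
wrist_force: [-7.2, 2.0, 1.5]
opening: 0.252
```

Call:
apply_moves --moves '[[[0.07,0.18,0,0,0,0,0],[0.07,0.18,0,0,0,0,0]]]'

```text
time_s: 31.1
eef_pos: [0.4876, -0.1196, 0.0516]
eef_rot: [-0.002, 0.818, 0.575, -0.002]
wrist_force: [-6.0, -0.9, -2.4]
opening: 0.253
```

Call:
apply_moves --moves '[[[0.07,0.18,0,0,0,0,0],[0.07,0.18,0,0,0,0,0]]]'

```text
time_s: 31.3
eef_pos: [0.4886, -0.12, 0.0514]
eef_rot: [-0.003, 0.818, 0.575, -0.003]
wrist_force: [-10.1, -3.9, 1.0]
opening: 0.251
```

Call:
apply_moves --moves '[[[0.07,0.18,0,0,0,0,0],[0.07,0.18,0,0,0,0,0]]]'

```text
time_s: 31.5
eef_pos: [0.4897, -0.1203, 0.0513]
eef_rot: [-0.003, 0.818, 0.576, -0.004]
wrist_force: [-14.4, -6.4, 3.6]
opening: 0.252
```

```bash
python3 -c "
from h import *
o=get_obs();print(o['eef_pos'],o['wrist_force'],o['torque'])
c,im=shot('top');d,i2=shot('scene')
a=cv2.resize(im[180:300,170:370],(500,300),interpolation=cv2.INTER_CUBIC)
b=cv2.resize(i2[170:260,220:370],(500,300),interpolation=cv2.INTER_CUBIC)
cv2.imwrite('pics/s12.png',np.vstack([a,b])[:,:,::-1])
"
```

```text
[ 0.4897151  -0.12030483  0.05132106] [-14.424888    -6.38335723   3.60302741] [-0.51161648  2.47475387  1.5278497 ]
```

View pics/s12.png

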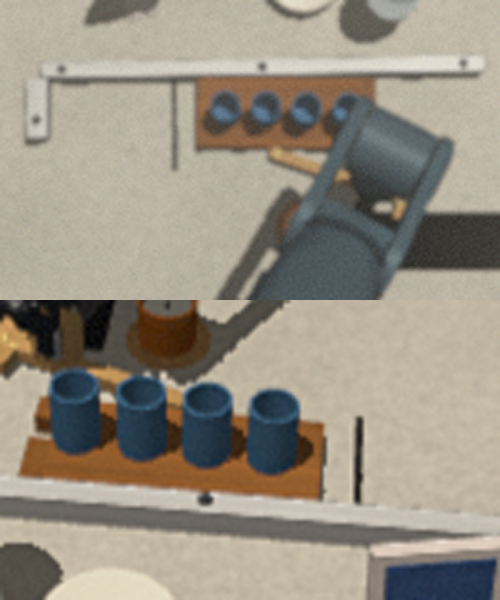

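The sled is flush with the rail, its nose short of the tape, and all four cups are standing. Contact force has risen to 14 N. Backing off and lifting.

Call:
apply_moves --moves '[[[-0.2,-0.5,0,0,0,0,0],[-0.45,-1.1,0,0,0,0,0],[-0.45,-1.1,0,0,0,0,0],[-0.45,-1.1,-3,0,0,0,0],[-0.45,-1.1,-7,0,0,0,0],[-0.45,-1.1,-10,0,0,0,0],[-0.45,-1.1,-10,0,0,0,0]]]'

```text
time_s: 32.3
eef_pos: [0.4856, -0.1225, 0.1579]
eef_rot: [0.005, 0.819, 0.574, 0.003]
wrist_force: [0.8, 0.2, -1.4]
opening: 0.255
```

```bash
python3 -c "
from h import *
o=get_obs();print(o['eef_pos'],go(.570,-.34,.15,91.7))"
```

```text
[ 0.48559223 -0.12248472  0.15787462] [-17.55, 15.36, 0.97, 0.0103, 0.0031, -0.3787]
```

```bash
python3 -c "
from h import *
o=get_obs();print(go(.591,-.305,.155,91.7))"
```

```text
[-13.55, 16.14, 0.47, 0.0103, 0.0031, -0.3787]
```

Call:
apply_moves --moves '[[[-4,3,0,0,0,0,0],[-7,7,0,0,0,-0.1,0],[-10,11,0,0,0,-0.2,0],[-13.5,15,0,0,0,-0.3,0],[-13.5,16.1,0,0,0,-0.379,0],[-13.5,16.1,0,0,0,-0.379,0],[-13.5,16.1,0,0,0,-0.379,0],[-13.5,16.1,0,0,0,-0.379,0]]]'

```text
time_s: 33.1
eef_pos: [0.5863, -0.3013, 0.1518]
eef_rot: [-0.001, 0.697, 0.717, -0.0]
wrist_force: [-0.2, 0.3, -2.0]
opening: 0.248
```

```bash
python3 -c "
from h import *
o=get_obs();print(o['eef_pos'])
c,im=shot('wrist')
import pickle;pickle.dump((c,im),open('pics/w13.pkl','wb'))
cv2.imwrite('pics/w13.png',cv2.resize(im[:,:,::-1],(784,588)))"
```

```text
[ 0.58625735 -0.30132211  0.15177746]
```

View pics/w13.png

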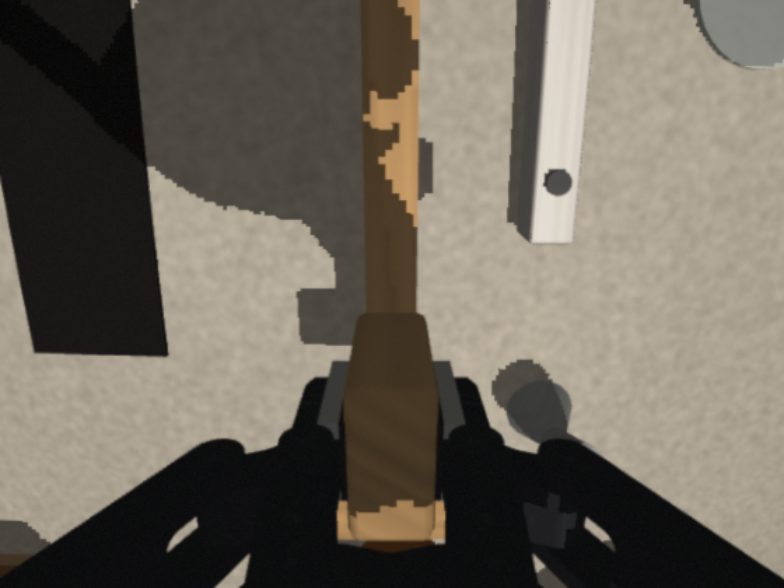

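```bash
python3 -c "
from h import *
import pickle
c,im=pickle.load(open('pics/w13.pkl','rb'))
P=lambda p,z:onz(c,np.array(p)/1.4,z)[:2].round(4).tolist()
print('rail',P((531,242),.03),P((545,10),.03),'right',P((572,242),.03),P((594,10),.03),'base',P((509,222),0),P((517,20),0))
print('jigger',P((538,408),.06),'mat',P((35,352),.003),P((167,355),.003))
o=get_obs();print(o['eef_pos'],Ro.from_quat(np.roll(o['eef_rot'],-1)).as_matrix()[:,0])
c,im=shot('top')
for k in blobs(im,(5,95,60),(22,255,255),300):
  r=cv2.minAreaRect(k)
  if 200<r[0][0]<400 and 200<r[0][1]<300: print(r,[onz(c,q,.02)[:2].round(4).tolist() for q in cv2.boxPoints(r)])
c,im=shot('scene')
for k in blobs(im,(3,120,60),(18,255,255),300):
  r=cv2.minAreaRect(k)
  if 200<r[0][0]<350 and 180<r[0][1]<250: print('scene',r,[onz(c,q,.02)[:2].round(4).tolist() for q in cv2.boxPoints(r)]);q=k[:,0]; print([onz(c,p,.02)[:2].round(4).tolist() for p in (q[q[:,0].argmin()],q[q[:,0].argmax()],q[q[:,1].argmax()],q[(q[:,0]+q[:,1]).argmax()])])
a=cv2.resize(im[170:260,200:350],(800,480),interpolation=cv2.INTER_CUBIC)
cv2.imwrite('pics/s14.png',a[:,:,::-1])
"
```

```text
rail [0.6526, -0.277] [0.6482, -0.1749] right [0.6726, -0.2764] [0.6695, -0.1739] base [0.648, -0.2731] [0.6429, -0.174]
jigger [0.6566, -0.3501] mat [0.3778, -0.3569] [0.4574, -0.3558]
[ 0.5864247  -0.30140593  0.15219753] [-2.98153065e-02  9.99554971e-01  9.52254551e-04]
((284.5, 224.5), (27.0, 71.0), 90.0) [[0.6355, 0.1245], [0.6387, -0.1238], [0.5435, -0.124], [0.5402, 0.1224]]
scene ((271.0, 217.0), (90.0, 22.0), 0.0) [[0.6593, -0.1187], [0.5754, -0.1363], [0.5396, 0.1202], [0.6255, 0.1258]]
[[0.6297, -0.1249], [0.5797, 0.1228], [0.6308, 0.0876], [0.6259, 0.123]]
```

Call:
apply_moves --moves '[[[-0.35,0.5,4,0,0,0,0],[-0.35,0.5,5,0,0,0,0],[-0.35,0.5,5,0,0,0,0],[-0.35,0.5,5,0,0,0,0],[-0.35,0.5,5,0,0,0,0],[-0.35,0.5,5,0,0,0,0]]]'

```text
time_s: 33.85
eef_pos: [0.5929, -0.3067, 0.1044]
eef_rot: [0.001, 0.696, 0.718, 0.0]
wrist_force: [-0.0, -0.6, -2.3]
opening: 0.249
```

```bash
python3 -c "
from h import *
o=get_obs();print(o['eef_pos'],go(.5916,-.305,.05,91.7))"
```

```text
[ 0.59294365 -0.30667489  0.10444224] [0.18, -0.14, 5.44, 0.002, 0.0017, 0.0004]
```

Call:
apply_moves --moves '[[[0.1,-0.15,3,0,0,0,0],[0.1,-0.15,5.4,0,0,0,0],[0.1,-0.15,5.4,0,0,0,0],[0.1,-0.15,5.4,0,0,0,0],[0.1,-0.15,5.4,0,0,0,0]]]'

```text
time_s: 34.35
eef_pos: [0.5914, -0.3058, 0.0504]
eef_rot: [0.001, 0.696, 0.718, 0.0]
wrist_force: [0.2, 0.2, -1.8]
opening: 0.252
```

Call:
apply_moves --moves '[[[0.6,0,0,0,0,0,0],[1.2,0,0,0,0,0,0],[1.8,0,0,0,0,0,0],[2.4,0,0,0,0,0,0],[3,0,0,0,0,0,0],[3.5,0,0,0,0,0,0],[3.8,0,0,0,0,0,0],[3.8,0,0,0,0,0,0]]]'

```text
time_s: 35.15
eef_pos: [0.5895, -0.2667, 0.0487]
eef_rot: [-0.0, 0.696, 0.718, 0.0]
wrist_force: [0.4, -0.7, -2.9]
opening: 0.247
```

```bash
python3 -c "
from h import *
o=get_obs();print(o['eef_pos'],o['wrist_force'])
c,im=shot('scene')
cv2.imwrite('pics/s15.png',cv2.resize(im[170:260,180:330],(800,480),interpolation=cv2.INTER_CUBIC)[:,:,::-1])
c,im=shot('top')
cv2.imwrite('pics/t15.png',cv2.resize(im[190:270,250:380],(780,480),interpolation=cv2.INTER_CUBIC)[:,:,::-1])
"
```

```text
[ 0.58952976 -0.26667002  0.04866434] [ 0.39513677 -0.73569158 -2.87233068]
```

View pics/s15.png

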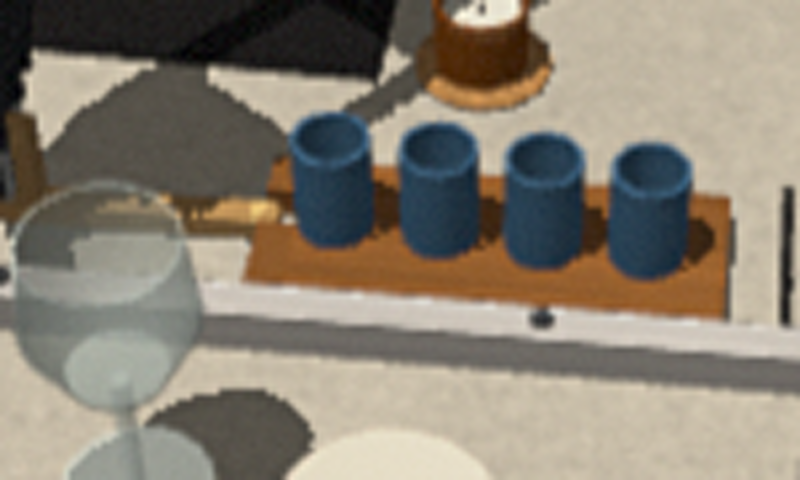

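The tip is in the notch, between the two prongs at (280,210). The cups stand and the sled is flush.

Call:
apply_moves --moves '[[[0.4,0,0,0,0,0,0],[0.8,0,0,0,0,0,0],[0.9,0,0,0,0,0,0],[0.9,0,0,0,0,0,0]]]'

```text
time_s: 35.65
eef_pos: [0.5892, -0.2579, 0.0487]
eef_rot: [-0.0, 0.696, 0.718, -0.0]
wrist_force: [-0.3, 0.1, -2.3]
opening: 0.246
```

Call:
apply_moves --moves '[[[0,0.15,0,0,0,0,0],[0,0.25,0,0,0,0,0],[0,0.25,0,0,0,0,0]]]'

```text
time_s: 35.95
eef_pos: [0.5913, -0.2582, 0.0485]
eef_rot: [-0.001, 0.696, 0.718, -0.0]
wrist_force: [-3.3, -0.7, -0.8]
opening: 0.249
```

Call:
apply_moves --moves '[[[0,0.1,0,0,0,0,0],[0,0.1,0,0,0,0,0]]]'

```text
time_s: 36.15
eef_pos: [0.5926, -0.2581, 0.0486]
eef_rot: [-0.0, 0.696, 0.718, -0.0]
wrist_force: [-2.2, -1.1, -1.4]
opening: 0.25
```

Call:
apply_moves --moves '[[[0,0.1,0,0,0,0,0],[0,0.1,0,0,0,0,0]]]'

```text
time_s: 36.35
eef_pos: [0.5938, -0.2581, 0.0487]
eef_rot: [-0.0, 0.696, 0.718, 0.0]
wrist_force: [-2.7, -0.6, -1.1]
opening: 0.252
```

Call:
apply_moves --moves '[[[0,0.1,0,0,0,0,0],[0,0.1,0,0,0,0,0]]]'

```text
time_s: 36.55
eef_pos: [0.5949, -0.258, 0.0487]
eef_rot: [0.0, 0.696, 0.718, 0.0]
wrist_force: [-2.8, -0.3, -1.1]
opening: 0.253
```

Call:
apply_moves --moves '[[[0,0.1,0,0,0,0,0],[0,0.1,0,0,0,0,0]]]'

```text
time_s: 36.75
eef_pos: [0.5955, -0.258, 0.0486]
eef_rot: [-0.0, 0.696, 0.718, -0.0]
wrist_force: [-4.1, -0.2, -0.7]
opening: 0.252
```

```bash
python3 -c "
from h import *
o=get_obs();print(o['eef_pos'],o['wrist_force'],o['torque'])
c,im=shot('scene')
for k in blobs(im,(3,120,60),(18,255,255),300):
  r=cv2.minAreaRect(k)
  if 200<r[0][0]<350 and 180<r[0][1]<250: q=k[:,0]; print([onz(c,p,.02)[:2].round(4).tolist() for p in (q[q[:,0].argmin()],q[q[:,0].argmax()],q[q[:,1].argmax()],q[(q[:,0]+q[:,1]).argmax()])])
"
```

```text
[ 0.59546312 -0.25800797  0.04858998] [-4.07661684 -0.23932351 -0.71048975] [-0.00237838  0.83606732  0.56402993]
[[0.5885, -0.1714], [0.5758, 0.1226], [0.6296, 0.1233], [0.6296, 0.1233]]
```

Call:
apply_moves --moves '[[[0.1,0,0,0,0,0,0],[0.25,0,0,0,0,0,0],[0.5,0,0,0,0,0,0],[0.8,0,0,0,0,0,0],[1.2,0,0,0,0,0,0],[1.6,0,0,0,0,0,0],[2,0,0,0,0,0,0],[2.4,0,0,0,0,0,0]]]'

```text
time_s: 37.6
eef_pos: [0.5951, -0.2371, 0.0496]
eef_rot: [0.002, 0.696, 0.718, -0.002]
wrist_force: [-5.9, -11.0, -0.7]
opening: 0.249
```

```bash
cat > chk.py <<'E'
from h import *
o=get_obs();print(o['eef_pos'],o['wrist_force'],o['torque'],Ro.from_quat(np.roll(o['eef_rot'],-1)).as_matrix()[:2,0])
c,im=shot('scene')
for k in blobs(im,(3,120,60),(18,255,255),300):
  r=cv2.minAreaRect(k)
  if 200<r[0][0]<390 and 180<r[0][1]<260: q=k[:,0]; print([onz(c,p,.02)[:2].round(4).tolist() for p in (q[q[:,0].argmax()],q[(q[:,0]+q[:,1]).argmax()])])
c,im=shot('top')
for k in blobs(im,(5,95,60),(22,255,255),300):
  r=cv2.minAreaRect(k)
  if 200<r[0][0]<400 and 200<r[0][1]<250: print(np.round(r[1],1),[onz(c,q,.02)[:2].round(4).tolist() for q in cv2.boxPoints(r)])
E
python3 chk.py
```

```text
[ 0.59507329 -0.23705859  0.0495525 ] [ -5.91542239 -10.97920329  -0.70013094] [-1.78596994  1.15655869  0.73478067] [-0.03036414  0.99952546]
[[0.627, 0.1423], [0.627, 0.1423]]
[27.9 75.2] [[0.6351, 0.1471], [0.643, -0.1159], [0.5445, -0.1178], [0.5366, 0.143]]
```

Call:
apply_moves --moves '[[[0.4,0,0,0,0,0,0],[0.8,0,0,0,0,0,0],[1.3,0,0,0,0,0,0],[1.8,0,0,0,0,0,0],[2.3,0,0,0,0,0,0],[2.8,0,0,0,0,0,0],[3.3,0,0,0,0,0,0],[3.8,0,0,0,0,0,0]]]'

```text
time_s: 38.5
eef_pos: [0.594, -0.1988, 0.0495]
eef_rot: [0.002, 0.696, 0.718, -0.001]
wrist_force: [-5.2, -9.9, -0.1]
opening: 0.247
```

```bash
python3 chk.py
```

```text
[ 0.59397472 -0.19881793  0.04945796] [-5.18275892 -9.89576708 -0.10086003] [-1.77394363  1.12213802  0.76063538] [-0.03038344  0.99952688]
[[0.6254, 0.1805], [0.6254, 0.1805]]
[27. 75.] [[0.6347, 0.1841], [0.6381, -0.0783], [0.5429, -0.0789], [0.5394, 0.1815]]
```

Call:
apply_moves --moves '[[[0.5,0,0,0,0,0,0],[1,0,0,0,0,0,0],[1.5,0,0,0,0,0,0],[2,0,0,0,0,0,0],[2.5,0,0,0,0,0,0],[3,0,0,0,0,0,0],[3.5,0,0,0,0,0,0],[4,0,0,0,0,0,0]]]'

```text
time_s: 39.4
eef_pos: [0.5928, -0.1586, 0.0494]
eef_rot: [0.002, 0.696, 0.718, -0.001]
wrist_force: [-4.3, -9.7, -0.7]
opening: 0.249
```

```bash
python3 chk.py
```

```text
[ 0.59284609 -0.15862097  0.04940528] [-4.30099284 -9.73336969 -0.70952472] [-1.72438187  1.09801041  0.75838493] [-0.03050256  0.99952482]
[[0.6235, 0.2212], [0.6235, 0.2212]]
[27. 74.] [[0.6343, 0.2227], [0.6375, -0.0364], [0.5423, -0.0373], [0.5389, 0.2197]]
```

Call:
apply_moves --moves '[[[0.5,0.03,0,0,0,0,0],[1,0.06,0,0,0,0,0],[1.5,0.08,0,0,0,0,0],[2,0.1,0,0,0,0,0],[2.5,0.1,0,0,0,0,0],[3,0.1,0,0,0,0,0],[3.5,0.1,0,0,0,0,0],[4,0.1,0,0,0,0,0]]]'

```text
time_s: 40.3
eef_pos: [0.5922, -0.1189, 0.0493]
eef_rot: [0.002, 0.696, 0.718, -0.002]
wrist_force: [-6.7, -11.9, 0.6]
opening: 0.253
```

Call:
apply_moves --moves '[[[0.5,0,0,0,0,0,0],[1,0,0,0,0,0,0],[1.5,0,0,0,0,0,0],[2,0,0,0,0,0,0],[2.5,0,0,0,0,0,0],[3,0,0,0,0,0,0],[3.5,0,0,0,0,0,0],[4,0,0,0,0,0,0]]]'

```text
time_s: 41.1
eef_pos: [0.591, -0.0787, 0.0493]
eef_rot: [0.001, 0.696, 0.718, -0.002]
wrist_force: [-7.5, -12.7, 1.0]
opening: 0.25
```

```bash
python3 chk.py
```

```text
[ 0.59103683 -0.07873643  0.04927859] [ -7.5026116  -12.74270705   0.95816077] [-1.90873219  1.38968084  0.89815757] [-0.03108295  0.99950672]
[[0.6237, 0.2993], [0.6237, 0.2993]]
[28. 80.] [[0.6332, 0.3034], [0.6368, 0.0231], [0.5381, 0.0217], [0.5344, 0.2997]]
```

Call:
apply_moves --moves '[[[0.4,0,0,0,0,0,0],[0.8,0,0,0,0,0,0],[1.2,0,0,0,0,0,0],[1.5,0,0,0,0,0,0],[1.8,0,0,0,0,0,0],[2.1,0,0,0,0,0,0],[2.3,0,0,0,0,0,0],[2.5,0,0,0,0,0,0]]]'

```text
time_s: 42.0
eef_pos: [0.5902, -0.0536, 0.0491]
eef_rot: [0.001, 0.696, 0.718, -0.002]
wrist_force: [-7.3, -11.9, 1.2]
opening: 0.249
```

Call:
apply_moves --moves '[[[0.1,0,0,0,0,0,0],[0.2,0,0,0,0,0,0]]]'

```text
time_s: 42.2
eef_pos: [0.5902, -0.0516, 0.0491]
eef_rot: [0.001, 0.696, 0.718, -0.002]
wrist_force: [-7.4, -12.0, 0.9]
opening: 0.253
```

Call:
apply_moves --moves '[[[0.1,0,0,0,0,0,0],[0.2,0,0,0,0,0,0]]]'

```text
time_s: 42.4
eef_pos: [0.5901, -0.0497, 0.0491]
eef_rot: [0.001, 0.696, 0.718, -0.002]
wrist_force: [-6.8, -12.9, 1.5]
opening: 0.25
```

Call:
apply_moves --moves '[[[0.1,0,0,0,0,0,0],[0.2,0,0,0,0,0,0]]]'

```text
time_s: 42.6
eef_pos: [0.5902, -0.0484, 0.0493]
eef_rot: [0.002, 0.696, 0.718, -0.002]
wrist_force: [-7.7, -17.2, 3.3]
opening: 0.248
```

Call:
apply_moves --moves '[[[0.1,0,0,0,0,0,0],[0.2,0,0,0,0,0,0]]]'

```text
time_s: 42.8
eef_pos: [0.5905, -0.0482, 0.0498]
eef_rot: [0.003, 0.696, 0.718, -0.003]
wrist_force: [-9.1, -24.3, 3.7]
opening: 0.252
```

```bash
python3 chk.py
```

```text
[ 0.59054059 -0.04819718  0.0498441 ] [ -9.07164896 -24.30474675   3.70602187] [-3.86747341  1.63781803  1.10550174] [-0.03184631  0.99945813]
[[0.6232, 0.3287], [0.6232, 0.3287]]
[27.8 78.3] [[0.6293, 0.3333], [0.6383, 0.0591], [0.5401, 0.0555], [0.531, 0.3274]]
```

Call:
apply_moves --moves '[[[-0.15,0,0,0,0,0,0],[-0.25,-0.1,0,0,0,0,0],[-0.3,-0.3,0,0,0,0,0],[-0.4,-0.5,0,0,0,0,0],[-1.5,-0.5,0,0,0,0,0],[-3,-0.5,0,0,0,0,0],[-6,-0.5,0,0,0,0,0],[-9,-0.5,0,0,0,0,0]]]'

```text
time_s: 43.7
eef_pos: [0.5884, -0.1345, 0.0489]
eef_rot: [0.0, 0.696, 0.718, 0.0]
wrist_force: [-0.0, 0.3, -1.4]
opening: 0.249
```

Call:
apply_moves --moves '[[[-1,0,0,0,0,0,0],[-1,0,-4,0,0,0,0],[-1,0,-9,0,0,0,0],[-1,0,-10,0,0,0,0],[-1,0,-10,0,0,0,0]]]'

```text
time_s: 44.2
eef_pos: [0.5902, -0.1441, 0.1517]
eef_rot: [0.003, 0.697, 0.718, 0.001]
wrist_force: [0.1, 0.2, -1.6]
opening: 0.246
```

```bash
python3 chk.py; python3 -c "
from h import *
print(go(.4181,-.2615,.15,90.5))
c,im=shot('scene');d,i2=shot('wrist')
cv2.imwrite('pics/f16.png',np.vstack([cv2.resize(im[150:260,180:420],(640,293)),cv2.resize(i2,(400,300))[:, :].repeat(1,0) if 0 else cv2.resize(i2,(640,293))])[:,:,::-1])"
```

```text
[ 0.59017831 -0.14410077  0.15167531] [ 0.07029119  0.21626002 -1.56137288] [ 0.05119897 -0.0288835   0.00682661] [-0.02972273  0.9995556 ]
[[0.6232, 0.3287], [0.6232, 0.3287]]
[27.7 70.5] [[0.6293, 0.333], [0.6368, 0.0861], [0.539, 0.0825], [0.5314, 0.3273]]
[-11.35, -17.3, -0.24, -0.0014, -0.001, 0.0213]
```

Call:
apply_moves --moves '[[[-3,-4,0,0,0,0,0],[-6,-8,0,0,0,0,0],[-9,-12,0,0,0,0.02,0],[-11.4,-16,0,0,0,0.02,0],[-11.4,-17.3,0,0,0,0.02,0],[-11.4,-17.3,0,0,0,0.02,0],[-11.4,-17.3,5,0,0,0.02,0],[-11.4,-17.3,8,0,0,0.02,0]]]'

```text
time_s: 45.2
eef_pos: [0.4191, -0.261, 0.0665]
eef_rot: [-0.0, 0.703, 0.711, 0.0]
wrist_force: [-0.2, 0.7, -3.6]
opening: 0.248
```

Call:
apply_moves --moves '[[[0,0,0,0,0,0,0],[0,0,0,0,0,0,0],[0,0,0,0,0,0,0]]]'

```text
time_s: 45.5
eef_pos: [0.4204, -0.2629, 0.0703]
eef_rot: [0.001, 0.703, 0.711, 0.0]
wrist_force: [0.3, 0.2, -1.0]
opening: 0.25
```

```bash
python3 -c "
from h import *
o=get_obs();print(o['eef_pos'],go(.418,-.2625,.049,90.5))"
```

```text
[ 0.42036919 -0.26287959  0.07025162] [0.04, -0.24, 2.12, 0.002, 0.0019, 0.0023]
```

Call:
apply_moves --moves '[[[0,-0.2,1,0,0,0,0],[0,-0.2,1.8,0,0,0,0],[0,-0.2,2.1,0,0,0,0],[0,-0.2,2.15,0,0,0,0],[0,-0.2,2.15,0,0,0,0]]]'

```text
time_s: 46.0
eef_pos: [0.4167, -0.2622, 0.0483]
eef_rot: [-0.0, 0.704, 0.711, -0.0]
wrist_force: [-5.8, 4.7, 13.0]
opening: 0.248
```

Call:
apply_moves --moves '[[[0,0,0,0,0,0,0.5],[0,0,0,0,0,0,0.7],[0,0,0,0,0,0,0.7],[0,0,-1,0,0,0,0.7],[0,0,-5,0,0,0,0.7],[0,0,-10,0,0,0,0.7],[0,0,-15,0,0,0,0.7],[0,0,-20,0,0,0,0.7]]]'

```text
time_s: 46.8
eef_pos: [0.4165, -0.262, 0.2499]
eef_rot: [0.0, 0.704, 0.711, 0.0]
wrist_force: [0.5, -0.8, 0.2]
opening: 0.697
```

Call:
apply_moves --moves '[[[-3,-6,-6,0,0,0,0.7],[-3,-12,-6,0,0,0,0.7],[-3,-12,-6,0,0,0,0.7],[-3,-12,-6,0,0,0,0.7],[-3,-12,-6,0,0,0,0.7]]]'

```text
time_s: 47.3
eef_pos: [0.2967, -0.2939, 0.3082]
eef_rot: [0.001, 0.704, 0.71, -0.0]
wrist_force: [0.4, -0.4, -0.4]
opening: 0.699
```

```bash
python3 chk.py; python3 -c "
from h import *
c,im=shot('scene');d,i2=shot('top');e,i3=shot('wrist')
a=cv2.resize(im[140:260,150:420],(800,356));b=cv2.resize(i2[180:300,160:400],(400,200));w=cv2.resize(i3,(266,200))
bot=np.zeros((200,800,3),np.uint8);bot[:,:400]=b;bot[:,400:666]=w
cv2.imwrite('pics/f17.png',np.vstack([a,bot])[:,:,::-1])"
```

```text
[ 0.29670873 -0.29394405  0.30819571] [ 0.38415352 -0.35875539 -0.38311935] [ 0.00772876  0.00774716 -0.03607899] [-0.00763316  0.99996921]
[[0.6232, 0.3287], [0.6232, 0.3287]]
[27.7 69.5] [[0.6293, 0.333], [0.6368, 0.0896], [0.539, 0.0859], [0.5314, 0.3273]]
```

View pics/f17.png

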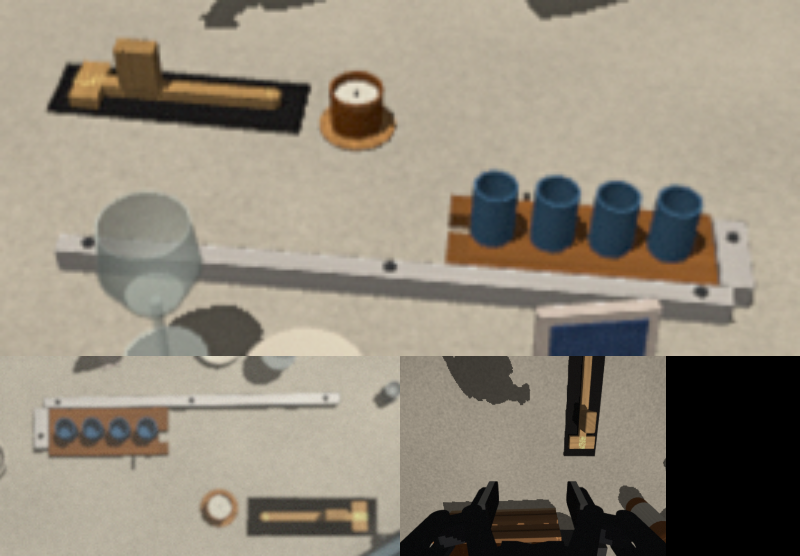

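Run:
```python
from h import *
import pickle
def circ(p):
    p=np.array(p);s=np.linalg.lstsq(np.c_[2*p,np.ones(len(p))],(p**2).sum(1),rcond=None)[0];return s[:2].round(4),np.sqrt(s[2]+s[:2]@s[:2]).round(4)
c,im=pickle.load(open('pics/w11.pkl','rb'))
P=lambda p,z:onz(c,np.array(p)/1.4,z)[:2]
print("jar w11",circ([P(p,.051) for p in [(205,106),(341,106),(273,33),(273,180)]]),"coaster",circ([P(p,.003) for p in [(290,19),(255,30),(340,40),(300,188),(340,175),(262,180)]]))
c,im=shot("scene")
q=lambda u,v:(150+u*270/800,140+v*120/356)
print("coaster",circ([onz(c,q(*p),.003)[:2] for p in [(320,122),(396,127),(340,144),(358,149),(380,145)]]))
print("jar rim",circ([onz(c,q(*p),.051)[:2] for p in [(330,89),(384,92),(357,72),(356,110)]]),"jar base",circ([onz(c,q(*p),.003)[:2] for p in [(332,128),(356,137),(382,130)]]))
```

```text
jar w11 (array([ 0.4312, -0.0302]), np.float64(0.0281)) coaster (array([ 0.4314, -0.0286]), np.float64(0.0395))
coaster (array([ 0.4325, -0.025 ]), np.float64(0.0401))
jar rim (array([ 0.438 , -0.0263]), np.float64(0.0288)) jar base (array([ 0.4216, -0.0272]), np.float64(0.0336))
```

```bash
python3 -c "
from bench import *
print(hand_in())"
```

```text
the job is handed in; nothing more can be done
None
```

I did the whole job in the order asked and handed it in at about 47.5 s; the hand-in gives no verdict.

- **Candle:** it stands upright on its coaster. A close-up taken just before the push put it about 2 mm from the middle. A coarser scene-camera check at the end disagreed: its rim fit was 6 mm off one way and its base fit 11 mm off the other. The base fit also gave the wrong jar radius, so I trusted the close-up.
- **Cups:** all four stand upright in a row on the sled, as the last picture shows.
- **Sled:** I closed it against the rail with the stick, its nose about 3 cm short of the tape. When I then pressed sideways in the notch, the tail seemed to move in another 2–3 mm before resisting; that was before the nose reached the tape. I fed it to the end stop with 4–9 N of side pressure towards the rail. At the stop the pushing force rose from 12 to 24 N with no further movement, and the nose stayed in place after the stick was withdrawn.
- **Stick:** it lies back on its mat, tip the same way as before. The gripper let go with the handle within a couple of millimetres of its spot by the arm's reading. Setting it down pressed with about 13 N.
- **Other things:** I did not touch any of them. Those visible in the last picture look unmoved, but I did not measure them.

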